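# Unstack tapped angle brackets into left- and right-hand kit trays

### The arm

A 6-joint arm with a two-finger parallel gripper is mounted at the origin on a cart in front of the work surface, level with it; the furniture and walls round the work are solid. World frame = base frame: x ahead of the robot, y to its left, z up, the work surface at z = 0. Lengths are in m, angles in rad, forces in N, time in s.
With the tool pointing down it reaches from about 0.3 to 0.775 m from the base axis. Payload 14.6 kg.
Tool frame: the origin (TCP) lies at the very end of the fingers, on their centre line; the grasp point (between the pads) lies 19 mm behind it (ctrl.hold_point_z is the distance from the TCP to the grasp point, in m); x points along the fingers, y is the direction in which the jaws open and shut, and the axes are right-handed (so a half turn about x gives the same grasp; the last joint's range is limited). The gripper opens to 94 mm and grips with 3 to 60 N. Pads are 16 mm wide; open, the fingers measure 119 mm over their backs; the gripper's body (75 mm by 177 mm) begins 78 mm behind the grasp point.
Start: joints at [-1.406, 0.3, 1.521, -0, 1.321, -0.067], TCP at [0.126, -0.535, 0.205] pointing down, gripper open.
Joint ranges: [-3.03, 3.03], [-0.79, 2.21], [0.23, 2.52], [-1.04, 4.18], [0, 3.07], [-2.55, 2.55]. Speed limits (rad/s): [2.22, 2.22, 2.57, 3.14, 3.14, 3.14].

### API

Orientations are given as [roll, pitch, yaw] about the fixed x, y, z axes, in that order (R = Rz(yaw) Ry(pitch) Rx(roll)).
In Python, from station import get_obs, camera, ticket, ctrl gives the robot as it stands.
- The arm moves only by the tool step_arm, never from a script. Its argument "motion" is a list that holds one entry, the list of rows, each a list of 6 numbers: the shift along the tool's x, y, z in m, then the turn, a rotation vector about the tool's x, y, z in degrees. A call has 1 to 12 rows; each row shifts and turns the commanded pose from where the row before left it, along the tool's axes as they then stand; what a row does not reach is not made up. A row lasts 1/8 s, in which the tool goes at most 62.5 mm and 10.7 degrees, less where a joint would pass 70% of its speed; a pose out of reach is approached as far as the arm can. A call is refused whole if a number of a shift passes 0.0625 or a number of a turn 10.7, either way. A call with a gripper value outside its range is refused whole. "fingers" is the finger opening in m, from 0 to 0.094, set as the call begins (left out, the last holds). The fingers move at their own pace and stop on an object; "squeeze" is the grip in N (left out, the last holds). Time passes only in rows, so rows that do not move let the fingers close. It gives the time, the measured TCP pose, the force and the opening at its end, in the units of the state.
- get_obs(): the state, without advancing time (a new reading comes with each control period).
- camera(name): name is "scene" or "side" or "wrist"; returns a dict with "pixels" (384x512x3 uint8, red, green, blue), "fx", "fy", "cx", "cy" (pixels), "extrinsics" (4x4, takes a point from world to camera coordinates); the wrist camera has in their place "T_tool_cam" (4x4, takes a point from camera to tool coordinates, whose origin is the TCP and whose axes are the tool frame's). Camera axes: x right, y up, looking along -z (the intrinsics and any distortion apply to the point x, -y, -z); pixel columns grow to the right and rows downward; lengths in m; the calibration is good to about 2 mm. A picture is of the moment at which its call begins: read the wrist's pose just before it. There is no depth.
- ticket.hand_in(): hands the job in, once; it reports no verdict.
The state is a dict: "time_s": time; "qpos": joint angles; "joint_vel": joint speeds; "tau": joint torques, N m; "ee_pos": TCP position; "eef_rot": TCP orientation; "force": force on the tool from outside, world axes, zero at the start; "moment": the same for the moment, N m; "grip_width": finger opening in m.
Only numpy, scipy, OpenCV 4.12 (cv2) and the standard library are available. Lean on these libraries where they do the work, as an engineer would, in place of code of your own. Each camera call takes 0.05 s, during which the arm holds its last target.

### The job

The thread-checked angle brackets have come back from the tester piled crosswise on the rubber mat. Take the pile apart from the top, first putting the two small brackets and then the two large ones away, each flat in the pocket of its own shape and size: left-hand brackets in the left-hand kit tray, right-hand ones in its mirror-image tray. Do not tip any bracket over or drag it out from under others, and leave the caliper, screwdriver and oil bottle where they are.

Things in the scene. Friction and masses are not known exactly. Their poses are not given: they have to be found in the camera images.
- small_left: small left-hand angle bracket: flat L of bare aluminium, 20 mm thick, counterbores up. Long leg 90 x 22; short leg, 22 wide, at the -x end, reaching 30 mm beyond the long leg's side to +y (left). Origin: underside, middle of the long leg; x along the long leg away from the corner, z up. Starts on top, across the two large ones (underside 23 mm above worktop). Grip across the long leg's middle.
- small_right: small right-hand angle bracket: flat L of bare aluminium, 20 mm thick, counterbores up. Long leg 90 x 22; short leg, 22 wide, at the -x end, reaching 30 mm beyond the long leg's side to -y (right). Origin: underside, middle of the long leg; x along the long leg away from the corner, z up. Starts on top, across the two large ones (underside 23 mm above worktop). Grip across the long leg's middle.
- large_left: large left-hand angle bracket: flat L of bare aluminium, 20 mm thick, counterbores up. Long leg 110 x 28; short leg, 28 wide, at the -x end, reaching 32 mm beyond the long leg's side to +y (left). Origin: underside, middle of the long leg; x along the long leg away from the corner, z up. Starts below both small ones, on a mat (underside 3 mm above worktop). Grip across the long leg's middle.
- large_right: large right-hand angle bracket: flat L of bare aluminium, 20 mm thick, counterbores up. Long leg 110 x 28; short leg, 28 wide, at the -x end, reaching 32 mm beyond the long leg's side to -y (right). Origin: underside, middle of the long leg; x along the long leg away from the corner, z up. Starts below both small ones, on a mat (underside 3 mm above worktop). Grip across the long leg's middle.
- tray_left: left-hand kit tray: fixed, grey plastic, 138 (x) x 162 (y) x 12 mm, two black-floored L pockets 8 mm deep, 6 mm wider than the bracket all round; mirror image of the other tray. Origin: underside, centre; z up. In its frame a bracket's origin belongs at x 0, z 4 and y -53 mm (large left) or y 26 mm (small left), axes parallel to the tray's, x the same way.
- tray_right: right-hand kit tray: fixed, grey plastic, 138 (x) x 162 (y) x 12 mm, two black-floored L pockets 8 mm deep, 6 mm wider than the bracket all round; mirror image of the other tray. Origin: underside, centre; z up. In its frame a bracket's origin belongs at x 0, z 4 and y 53 mm (large right) or y -26 mm (small right), axes parallel to the tray's, x the same way.
- caliper: steel vernier caliper, 74 x 210 x 16 mm, lying on the worktop to the right; origin at its centre on the worktop. Bystander, leave alone.
- screwdriver: screwdriver with fluted yellow handle, 24 x 204 x 24 mm, lying on the worktop to the right; origin at its centre on the worktop. Bystander, leave alone.
- oil_bottle: white squeeze bottle with red nozzle, 54 mm across, 140 mm high, standing behind the work to the right; origin at the centre of its foot. Bystander, leave alone.

How it is judged:
By the outcome, as a careful person would: the job done as asked, in the order asked, and still so for the second after the job is handed in, with the robot touching nothing.
It also fails if it takes over 102 s, if anything falls off the work surface, if the arm or the gripper's body presses on something with over 40 N, if the wrist force passes 120 N, or if a joint passes its speed limit or range.

## Working session

There is one attempt and no reset: what is moved stays moved. The work goes in short steps, Python scripts to look and compute and a tool call to move; the robot and the scene stay as the last step left them, time stands still between calls to the robot, and variables do not carry over. Pictures are saved under pics/ and viewed, and the job is handed in when it is done.

Besides the shell and the picture viewer there is one more tool, called after ">>>" in YAML: its name, and indented under it one key for each argument. step_arm: Moves the arm, as the interface text tells. Its arguments: {"type":"object","properties":{"motion":{"type":"array","items":{"type":"array","items":{"type":"array","items":{"type":"number"}}}},"fingers":{"type":"number"},"squeeze":{"type":"number"}},"required":["motion"]}

```bash
ls; mkdir -p pics
python3 - <<'E'
from station import get_obs,camera,ctrl
import cv2,numpy as np
o=get_obs();print(o)
print([a for a in dir(ctrl) if a[0]!='_'])
for n in ["scene","side","wrist"]:
    c=camera(n);cv2.imwrite(f"pics/{n}0.png",c["pixels"][:,:,::-1])
    print(n,{k:(np.round(v,4).tolist() if k!='pixels' else 0) for k,v in c.items()})
E
```

```text
pics
{'time_s': 0.0, 'qpos': array([-1.40559524e+00,  3.00463589e-01,  1.52153576e+00,  7.72027104e-06,
        1.32071267e+00, -6.66226708e-02]), 'joint_vel': array([ 1.79564094e-03,  2.87455264e-04,  1.12097990e-05, -1.29909498e-03,
       -1.20745994e-03,  9.47439656e-04]), 'tau': array([-8.86130438e-04, -5.31805766e+01, -3.52739453e+01,  7.08010560e-02,
        2.43405683e-02, -9.42661518e-05]), 'ee_pos': array([ 0.12631031, -0.53504557,  0.20490963]), 'eef_rot': array([-1.64409943,  1.56967693,  1.72931507]), 'force': array([ 0.15714497,  0.27198738, -0.41762649]), 'moment': array([0.02631081, 0.04087073, 0.05784376]), 'grip_width': 0.0940709733486962}
['MotionError', 'hold_point_z']
scene {'pixels': 0, 'fx': 429.7133, 'fy': 429.7133, 'cx': 260.2486, 'cy': 191.4166, 'extrinsics': [[-0.8872, -0.4613, -0.0071, 0.5173], [0.3102, -0.6078, 0.731, -0.2473], [-0.3415, 0.6463, 0.6824, -1.106], [0.0, 0.0, 0.0, 1.0]]}
side {'pixels': 0, 'fx': 392.1253, 'fy': 392.1253, 'cx': 251.284, 'cy': 189.513, 'extrinsics': [[-0.9736, -0.2283, 0.0006, 0.5452], [0.1839, -0.7828, 0.5944, -0.1685], [-0.1353, 0.5788, 0.8042, -1.2224], [0.0, 0.0, 0.0, 1.0]]}
wrist {'pixels': 0, 'fx': 295.4791, 'fy': 295.4791, 'cx': 256.4812, 'cy': 192.8165, 'T_tool_cam': [[0.0001, 0.2393, -0.9709, -0.1793], [1.0, -0.0, 0.0001, 0.0001], [-0.0, -0.9709, -0.2393, -0.0686], [0.0, 0.0, 0.0, 1.0]]}
```

View pics/scene0.png

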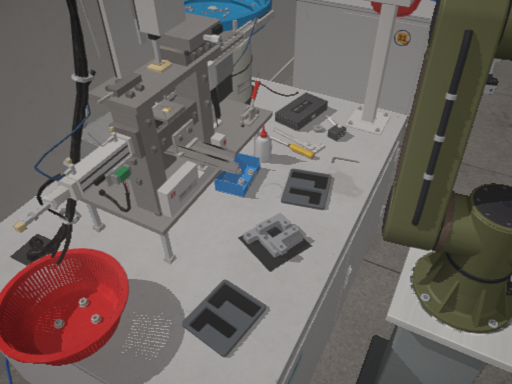

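View pics/side0.png

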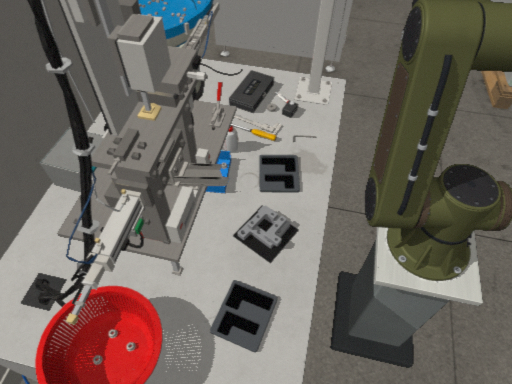

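View pics/wrist0.png

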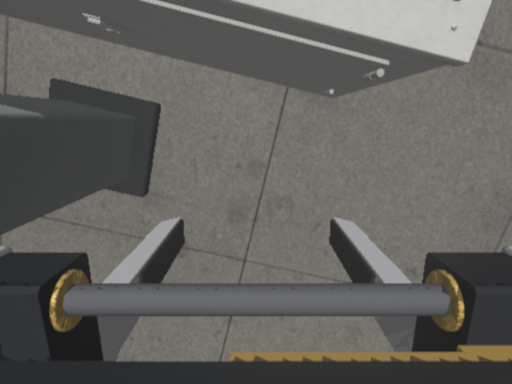

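Run:
```python
import cv2
s=cv2.imread('pics/scene0.png');d=cv2.imread('pics/side0.png')
def crop(im,x,y,w,h,k,n):
    cv2.imwrite(n,cv2.resize(im[y:y+h,x:x+w],None,fx=k,fy=k,interpolation=cv2.INTER_CUBIC))
crop(s,235,205,80,66,9,'pics/c_s_pile.png')
crop(d,230,200,75,65,9,'pics/c_d_pile.png')
crop(s,180,275,90,80,7,'pics/c_s_tl.png')
crop(d,208,278,75,75,7,'pics/c_d_tl.png')
crop(s,275,160,65,55,9,'pics/c_s_tr.png')
crop(d,250,148,60,50,9,'pics/c_d_tr.png')
```

```text
(no output)
```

View pics/c_s_pile.png

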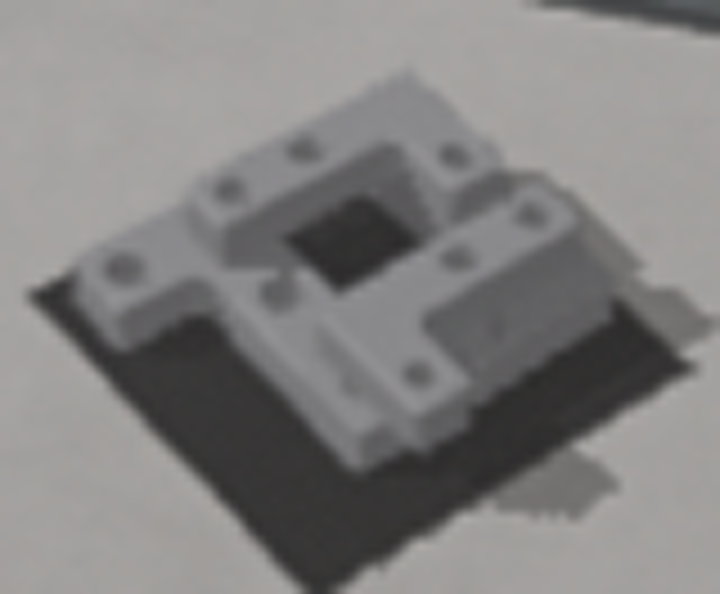

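View pics/c_d_pile.png

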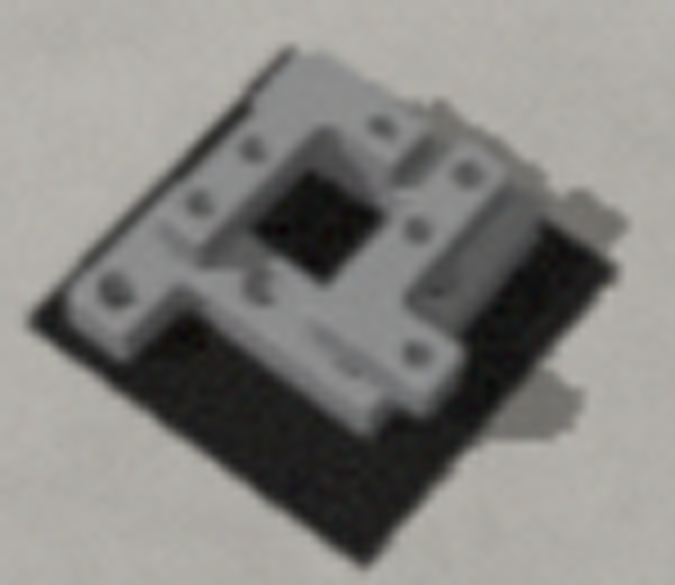

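View pics/c_s_tl.png

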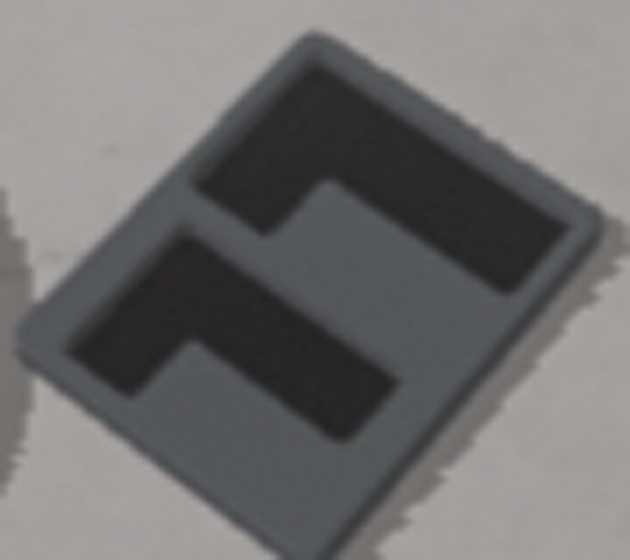

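View pics/c_d_tl.png

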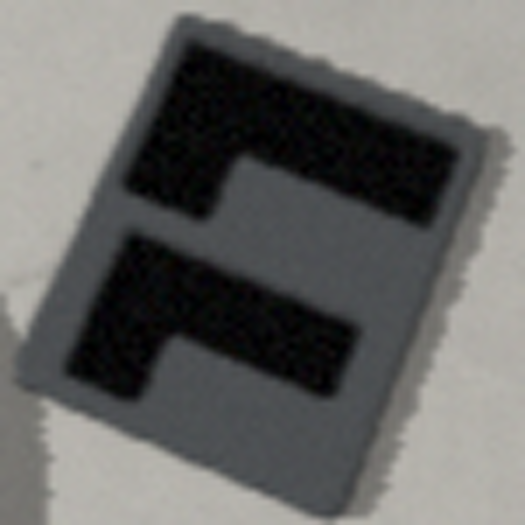

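View pics/c_s_tr.png

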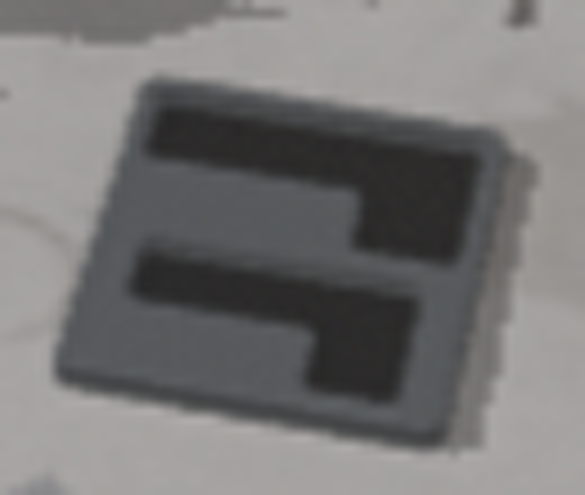

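View pics/c_d_tr.png

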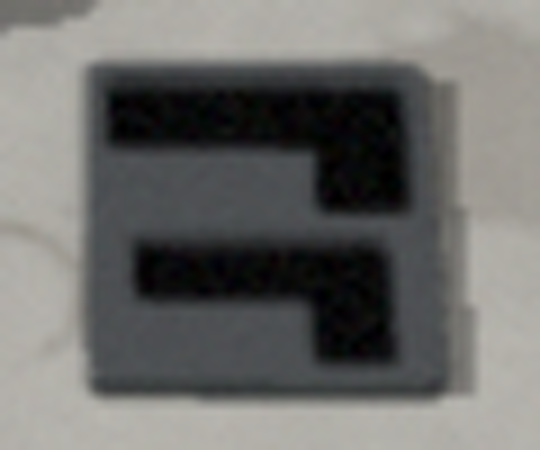

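```bash
cat > h.py <<'E'
import numpy as np,cv2
from scipy.spatial.transform import Rotation as Ro
from scipy.optimize import least_squares
from station import get_obs,camera
CAM={"scene":dict(f=429.7133,cx=260.2486,cy=191.4166,E=np.array([[-0.8872,-0.4613,-0.0071,0.5173],[0.3102,-0.6078,0.731,-0.2473],[-0.3415,0.6463,0.6824,-1.106],[0,0,0,1]])),
"side":dict(f=392.1253,cx=251.284,cy=189.513,E=np.array([[-0.9736,-0.2283,0.0006,0.5452],[0.1839,-0.7828,0.5944,-0.1685],[-0.1353,0.5788,0.8042,-1.2224],[0,0,0,1]]))}
def proj(c,P):
    P=np.atleast_2d(P);p=P@c['E'][:3,:3].T+c['E'][:3,3]
    return np.c_[c['cx']+c['f']*p[:,0]/-p[:,2], c['cy']+c['f']*-p[:,1]/-p[:,2]]
def back(c,uv,z):
    uv=np.atleast_2d(uv).astype(float);R=c['E'][:3,:3];t=c['E'][:3,3];o=-R.T@t
    d=np.c_[(uv[:,0]-c['cx'])/c['f'],-(uv[:,1]-c['cy'])/c['f'],-np.ones(len(uv))]@R
    return o+d*((z-o[2])/d[:,2])[:,None]
def toolpose():
    o=get_obs();return np.array(o['ee_pos']),Ro.from_euler('xyz',o['eef_rot']).as_matrix(),o
def wristcam(name=None):
    p,R,o=toolpose();c=camera("wrist");T=np.eye(4);T[:3,:3]=R;T[:3,3]=p
    W=T@np.array(c["T_tool_cam"]);E=np.linalg.inv(W)
    if name: cv2.imwrite(f"pics/{name}.png",c["pixels"][:,:,::-1]); np.savez(f"pics/{name}.npz",E=E,cx=c['cx'],cy=c['cy'],f=c['fx'])
    return dict(f=c['fx'],cx=c['cx'],cy=c['cy'],E=E),c['pixels']
def loadcam(name):
    d=np.load(f"pics/{name}.npz");return dict(f=float(d['f']),cx=float(d['cx']),cy=float(d['cy']),E=d['E'])
def fit(c,uv,model,x0):
    """model Nx3 (object frame, z world height) ; fit x,y,yaw"""
    uv=np.array(uv,float);m=np.array(model,float)
    def w(q):
        cs,sn=np.cos(q[2]),np.sin(q[2]);return np.c_[q[0]+cs*m[:,0]-sn*m[:,1],q[1]+sn*m[:,0]+cs*m[:,1],m[:,2]]
    r=least_squares(lambda q:(proj(c,w(q))-uv).ravel(),x0)
    return r.x,np.round((proj(c,w(r.x))-uv),1)
def plan(x,y,z,yawy):
    """yawy: desired world angle of tool y axis. prints turn about tool x (deg), shift in tool frame after turn, and before"""
    p,R,o=toolpose()
    ang=np.degrees(yawy);best=None
    cur=np.degrees(np.arctan2(R[1,1],R[0,1]))
    out=[]
    for k in (0,180):
        d=-(((ang+k-cur)+180)%360-180) # tool x is down => turn sign flips
        out.append(d)
    X=np.array([0,0,-1.]) 
    d=min(out,key=abs)
    a=np.radians(cur-d);Y=np.array([np.cos(a),np.sin(a),0]);Z=np.cross(X,Y)
    sh=np.array([x,y,z])-p
    a0=np.radians(cur);Y0=np.array([np.cos(a0),np.sin(a0),0]);Z0=np.cross(X,Y0)
    print("pos",p.round(4),"down err deg",np.degrees(np.arccos(-R[2,0])).round(2),"tool y yaw",cur.round(2),"qpos",np.round(o['qpos'],2))
    print("turns opts",np.round(out,2),"; shift before turn",(np.array([X@sh,Y0@sh,Z0@sh])*1000).round(1),"; after turn",(np.array([X@sh,Y@sh,Z@sh])*1000).round(1),"mm")
E
python3 - <<'E'
from h import *
def o(pts,ox,oy,k): return (np.array(pts)+.5)/k-.5+[ox,oy]
S,D=CAM['scene'],CAM['side']
def show(n,c,p,z):
    w=back(c,p,z);print(n,(w[:,:2]*1000).round(0).tolist(),'mean',(w[:,:2].mean(0)*1000).round(0))
show('TR s',S,o([(312,30),(605,215),(310,570),(15,335)],180,275,7),.012)
show('TR d',D,o([(185,15),(485,130),(340,515),(20,385)],208,278,7),.012)
show('TL s',S,o([(145,80),(505,135),(440,445),(55,380)],275,160,9),.012)
show('TL d',D,o([(88,65),(440,75),(445,395),(92,395)],250,148,9),.012)
# pile: small A corner points top z .043
show('A s',S,o([(405,70),(195,200),(500,155)],235,205,9),.043)
show('A d',D,o([(300,55),(170,235),(425,120)],230,200,9),.043)
show('B s',S,o([(575,210),(330,320),(415,420),(470,380)],235,205,9),.043)
show('B d',D,o([(500,175),(310,300),(425,410),(465,350)],230,200,9),.043)
show('mat s',S,o([(30,295),(690,365),(320,590)],235,205,9),.003)
show('mat d',D,o([(30,310),(610,270),(365,560)],230,200,9),.003)
show('bottle d',D,[(231,150)],0);show('bottle s',S,[(263,160)],0)
show('plate front edge s',S,[(168,262),(219,187)],0)
show('bluebin d',D,[(205,188),(228,190),(230,157)],0.02)
E
```

```text
TR s [[552.0, 263.0], [420.0, 283.0], [445.0, 442.0], [578.0, 417.0]] mean [499. 351.]
TR d [[551.0, 258.0], [421.0, 278.0], [445.0, 436.0], [574.0, 418.0]] mean [498. 347.]
TL s [[583.0, -221.0], [453.0, -253.0], [416.0, -93.0], [544.0, -62.0]] mean [ 499. -157.]
TL d [[584.0, -230.0], [445.0, -257.0], [418.0, -100.0], [547.0, -69.0]] mean [ 498. -164.]
A s [[515.0, 8.0], [549.0, 89.0], [473.0, 28.0]] mean [512.  41.]
A d [[521.0, 6.0], [548.0, 89.0], [472.0, 23.0]] mean [514.  39.]
B s [[442.0, 38.0], [490.0, 113.0], [451.0, 136.0], [443.0, 115.0]] mean [456. 101.]
B d [[442.0, 39.0], [496.0, 103.0], [450.0, 135.0], [441.0, 110.0]] mean [457.  97.]
mat s [[595.0, 117.0], [397.0, 48.0], [461.0, 178.0]] mean [484. 114.]
mat d [[595.0, 106.0], [399.0, 44.0], [461.0, 174.0]] mean [485. 108.]
bottle d [[693.0, -240.0]] mean [ 693. -240.]
bottle s [[693.0, -233.0]] mean [ 693. -233.]
plate front edge s [[722.0, 278.0], [757.0, -44.0]] mean [739. 117.]
bluebin d [[729.0, -35.0], [651.0, -45.0], [683.0, -189.0]] mean [688. -90.]
```

Run:
```python
from h import *
plan(.48,-.16,.2,np.radians(103))
# claw triangulate
S,D=CAM['scene'],CAM['side']
for a,b in (((240,168),(226,178)),((200,150),(181,178)),((168,262),(177,272)),((88,228),(0,0))):
    best=min(np.arange(0,.5,.005),key=lambda z:np.linalg.norm(back(S,[a],z)-back(D,[b],z)))
    print(a,b,best,back(S,[a],best).round(3),back(D,[b],best).round(3))
```

```text
pos [ 0.1263 -0.5351  0.205 ] down err deg 0.05 tool y yaw -76.72 qpos [-1.41  0.3   1.52  0.    1.32 -0.07]
turns opts [-179.72    0.28] ; shift before turn [   5.  -283.8 -430.4] ; after turn [   5.  -285.9 -429. ] mm
(240, 168) (226, 178) 0.185 [[0.628 0.031 0.185]] [[0.629 0.03  0.185]]
(200, 150) (181, 178) 0.26 [[0.709 0.091 0.26 ]] [[0.726 0.114 0.26 ]]
(168, 262) (177, 272) 0.0 [[0.722 0.278 0.   ]] [[0.724 0.268 0.   ]]
(88, 228) (0, 0) 0.495 [[0.56  0.558 0.495]] [[ 1.36  -0.221  0.495]]
```

Run:
```python
import cv2
s=cv2.imread('pics/scene0.png');d=cv2.imread('pics/side0.png')
cv2.imwrite('pics/c1.png',cv2.resize(s[100:290,60:300],None,fx=3,fy=3,interpolation=cv2.INTER_CUBIC))
cv2.imwrite('pics/c2.png',cv2.resize(d[60:290,60:300],None,fx=2.6,fy=2.6,interpolation=cv2.INTER_CUBIC))
```

```text
(no output)
```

View pics/c1.png

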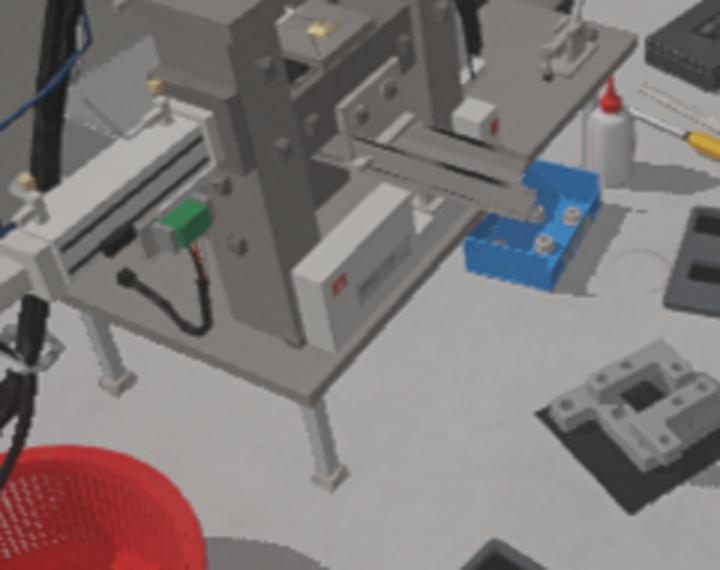

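View pics/c2.png

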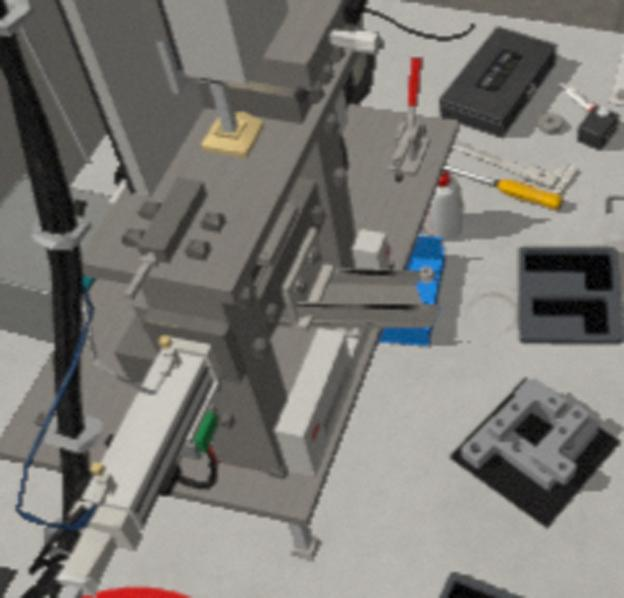

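Run:
```python
from h import *
import cv2
S,D=CAM['scene'],CAM['side']
s=cv2.imread('pics/scene0.png');d=cv2.imread('pics/side0.png')
cv2.imwrite('pics/c1.png',cv2.resize(s[125:205,170:260],None,fx=8,fy=8,interpolation=cv2.INTER_CUBIC))
cv2.imwrite('pics/c2.png',cv2.resize(d[145:215,160:250],None,fx=8,fy=8,interpolation=cv2.INTER_CUBIC))
```

```text
(no output)
```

View pics/c1.png

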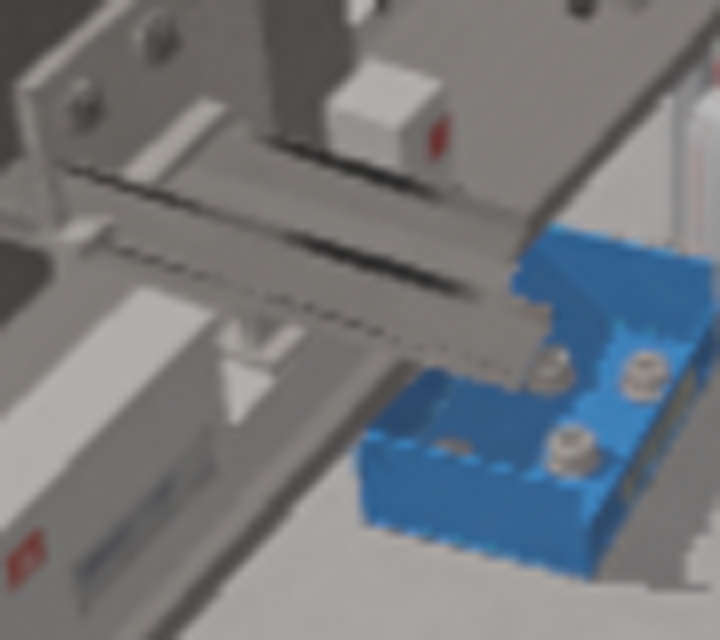

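View pics/c2.png

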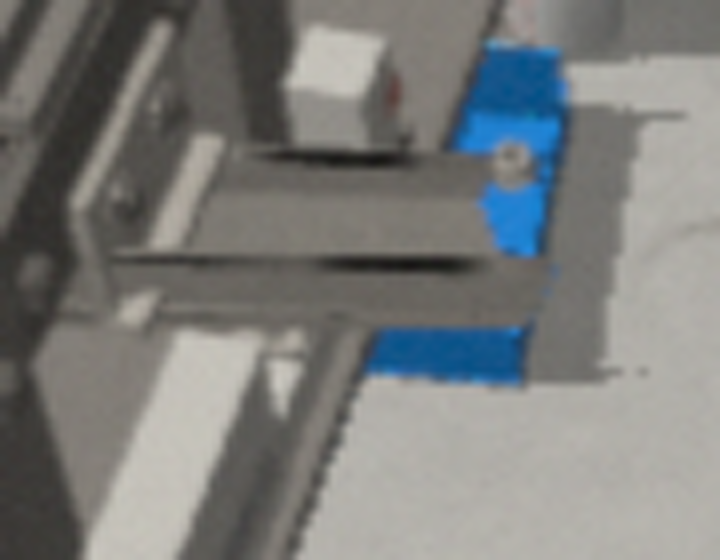

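Run:
```python
from h import *
S,D=CAM['scene'],CAM['side']
def tri(a,b):
    M=[]
    def f(P): return np.r_[proj(S,P)[0]-a,proj(D,P)[0]-b]
    r=least_squares(f,[.65,0,.1]);print(r.x.round(3),r.fun.round(1))
tri((239,164),(229,177.75));tri((234.75,173.75),(226,186))
tri((236,152),(221,164.6)) # far side top
tri((215,196.5),(206,192))  # bin near corner top-left
```

```text
[0.61  0.062 0.23 ] [ 0.4 -0.3 -0.4  0.4]
[0.618 0.072 0.201] [ 0.6 -0.4 -0.6  0.6]
[0.645 0.017 0.225] [ 0.2 -0.2 -0.2  0.2]
[ 0.73  -0.005  0.015] [ 4.3 -2.9 -3.9  3.9]
```

Run:
```python
from h import *
S,D=CAM['scene'],CAM['side']
for c in (S,D): print((-c['E'][:3,:3].T@c['E'][:3,3]).round(3))
for a,b in (((239,164),(229,177.75)),((234.75,173.75),(226,186)),((236,152),(221,164.6))):
  for z in (0,.05,.1,.15,.2,.25): print(z,(back(S,[a],z)-back(D,[b],z)).round(4)[0,:2],back(S,[a],z).round(3)[0])
```

```text
[0.158 0.803 0.939]
[0.396 0.7   1.083]
0 [ 0.0903 -0.0644] [ 0.757 -0.176  0.   ]
0.05 [ 0.0709 -0.0497] [ 0.725 -0.124  0.05 ]
0.1 [ 0.0515 -0.0351] [ 0.693 -0.072  0.1  ]
0.15 [ 0.0321 -0.0204] [ 0.661 -0.019  0.15 ]
0.2 [ 0.0127 -0.0058] [0.629 0.033 0.2  ]
0.25 [-0.0067  0.0089] [0.597 0.085 0.25 ]
0 [ 0.077  -0.0505] [ 0.744 -0.125  0.   ]
0.05 [ 0.0583 -0.0369] [ 0.713 -0.075  0.05 ]
0.1 [ 0.0396 -0.0232] [ 0.682 -0.026  0.1  ]
0.15 [ 0.0209 -0.0096] [0.651 0.024 0.15 ]
0.2 [0.0022 0.0041] [0.619 0.073 0.2  ]
0.25 [-0.0165  0.0177] [0.588 0.122 0.25 ]
0 [ 0.0891 -0.0663] [ 0.799 -0.229  0.   ]
0.05 [ 0.0695 -0.0512] [ 0.765 -0.174  0.05 ]
0.1 [ 0.0498 -0.0361] [ 0.731 -0.119  0.1  ]
0.15 [ 0.0302 -0.021 ] [ 0.697 -0.064  0.15 ]
0.2 [ 0.0105 -0.0059] [ 0.663 -0.009  0.2  ]
0.25 [-0.0091  0.0092] [0.629 0.045 0.25 ]
```

>>> step_arm:
  motion:
    - [[0,-0.0233,-0.0375,0,0,0],[0,-0.0233,-0.0375,0,0,0],[0,-0.0233,-0.0375,0,0,0],[0,-0.0233,-0.0375,0,0,0],[0,-0.0233,-0.0375,0,0,0],[0,-0.0233,-0.0375,0,0,0],[0,-0.0233,-0.0375,0,0,0],[0,-0.0233,-0.0375,0,0,0],[0,-0.0233,-0.0375,0,0,0],[0,-0.0233,-0.0375,0,0,0],[0,-0.0233,-0.0375,0,0,0],[0,-0.0233,-0.0375,0,0,0]]

```text
time_s: 1.65
ee_pos: [0.5009, -0.1586, 0.2053]
eef_rot: [-0.614, 1.571, 2.76]
force: [-0.2, -1.1, 0.2]
grip_width: 0.094
```

Run:
```python
from h import *
wristcam('w_tl')
plan(.5,.1,.3,np.radians(-20))
```

```text
pos [ 0.5033 -0.1556  0.2051] down err deg 0.06 tool y yaw -76.6 qpos [-0.37  0.25  1.59  0.    1.31  0.97]
turns opts [-56.6 123.4] ; shift before turn [ -94.9 -249.4  -56. ] ; after turn [ -94.9  -90.5 -239.1] mm
```

View pics/w_tl.png

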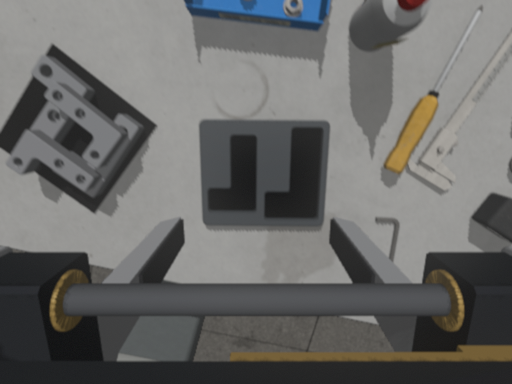

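Run:
```python
from h import *
im,_=None,None
wristcam('w_tl2'); print(toolpose()[0])
im=cv2.imread('pics/w_tl2.png')
cv2.imwrite('pics/c3.png',cv2.resize(im[112:232,192:337],None,fx=5,fy=5,interpolation=cv2.INTER_CUBIC))
```

```text
[ 0.50177903 -0.15723847  0.20498237]
```

View pics/c3.png

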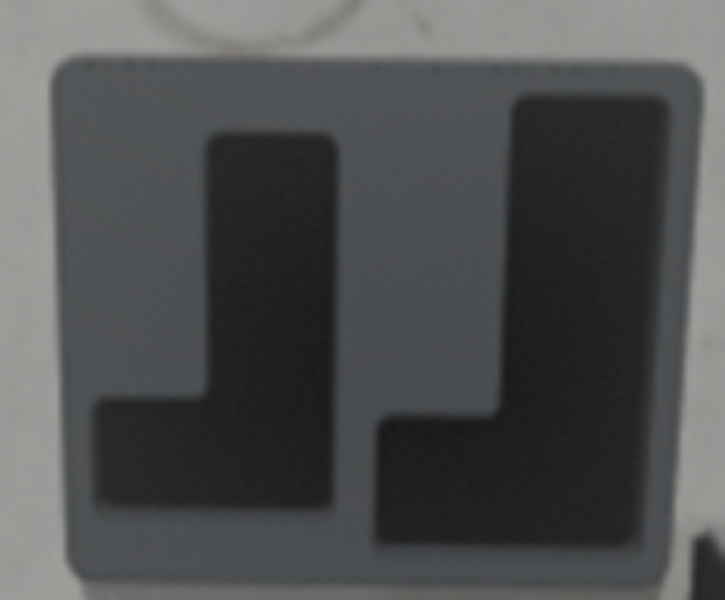

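Run:
```python
from h import *
c=loadcam('w_tl2')
px=[(52,56),(703,64),(70,585),(660,587),(207,132),(337,135),(208,398),(93,400),(514,95),(668,98),(498,415),(378,415),(93,513),(334,513),(375,552),(640,552)]
m=[(69,81),(69,-81),(-69,81),(-69,-81),(51,43),(51,9),(-17,43),(-17,73),(61,-33),(61,-73),(-21,-33),(-21,-1),(-51,73),(-51,9),(-61,-1),(-61,-73)]
uv=(np.array(px)+.5)/5-.5+[192,112]
q,r=fit(c,uv,np.c_[np.array(m)/1000.,np.full(len(m),.012)],[.5,-.16,.22]);print(q,np.degrees(q[2]));print(r.tolist())
```

```text
[ 0.50228447 -0.16843655  0.22367837] 12.815826641322198
[[-0.9, -0.5], [0.9, -0.7], [-0.9, -0.2], [2.1, 0.6], [-0.8, -0.4], [0.6, -0.7], [-0.5, -0.3], [-0.6, -1.0], [-0.6, -0.6], [1.0, -0.9], [0.0, -0.2], [-0.6, -0.4], [0.1, 1.4], [0.2, 1.9], [-0.5, 1.3], [0.5, 1.9]]
```

>>> step_arm:
  motion:
    - [[-0.0158,-0.0416,-0.0093,0,0,0],[-0.0158,-0.0416,-0.0093,0,0,0],[-0.0158,-0.0416,-0.0093,0,0,0],[-0.0158,-0.0416,-0.0093,0,0,0],[-0.0158,-0.0416,-0.0093,0,0,0],[-0.0158,-0.0416,-0.0093,0,0,0],[0,0,0,-9.4,0,0],[0,0,0,-9.4,0,0],[0,0,0,-9.4,0,0],[0,0,0,-9.4,0,0],[0,0,0,-9.4,0,0],[0,0,0,-9.4,0,0]]

```text
time_s: 3.25
ee_pos: [0.4969, 0.0954, 0.3001]
eef_rot: [-0.906, 1.57, -2.827]
force: [-1.0, 0.4, -0.4]
grip_width: 0.0941
```

>>> step_arm:
  motion:
    - [[0,0,0,0,0,0],[0,0,0,0,0,0]]

```text
time_s: 3.5
ee_pos: [0.497, 0.0957, 0.3002]
eef_rot: [-0.894, 1.571, -2.824]
force: [-0.1, -0.8, -0.3]
grip_width: 0.0943
```

Run:
```python
from h import *
print(toolpose()[0])
wristcam('w_p1')
print(toolpose()[0])
plan(.5,.1,.2,np.radians(-20))
```

```text
[0.49699088 0.09570072 0.3001828 ]
[0.49699446 0.09575478 0.30018553]
pos [0.497  0.0958 0.3002] down err deg 0.01 tool y yaw -20.51 qpos [ 0.12  0.14  1.49 -0.    1.51  0.48]
turns opts [ -0.51 179.49] ; shift before turn [100.2   1.3  -5. ] ; after turn [100.2   1.4  -5. ] mm
```

View pics/w_p1.png

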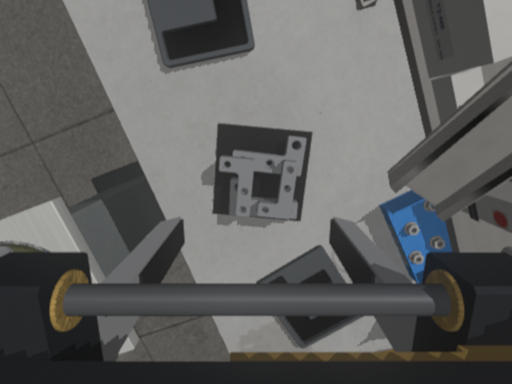

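>>> step_arm:
  motion:
    - [[0.05,0,0,0,0,0],[0.05,0,-0.002,0,0,0],[0,0,0,0,0,0],[0,0,0,0,0,0]]

```text
time_s: 4.05
ee_pos: [0.4985, 0.0979, 0.2024]
eef_rot: [2.05, 1.568, 0.123]
force: [0.3, 0.6, 0.4]
grip_width: 0.0942
```

Run:
```python
from h import *
print(toolpose()[0])
wristcam('w_p2')
a=cv2.imread('pics/w_p1.png');b=cv2.imread('pics/w_p2.png')
A=cv2.resize(a[120:260,370:512],None,fx=4,fy=4,interpolation=cv2.INTER_CUBIC)
cv2.imwrite('pics/c4.png',A)
```

```text
[0.49854323 0.09787393 0.20236544]
```

View pics/c4.png

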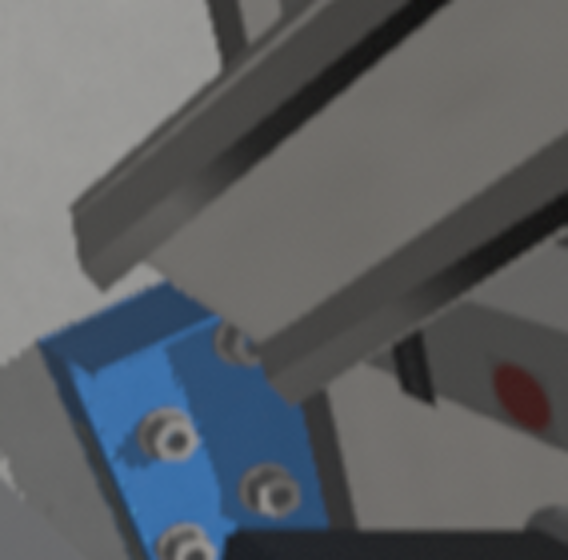

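View pics/w_p2.png

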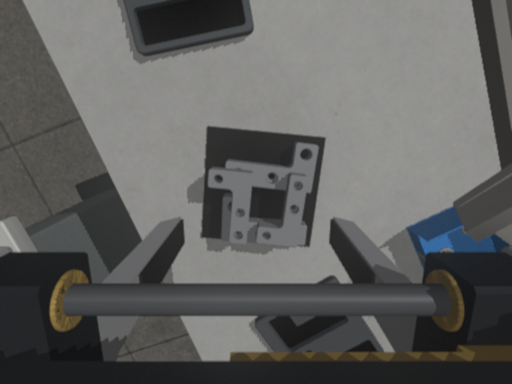

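Run:
```python
from h import *
S,D=CAM['scene'],CAM['side'];p1,p2=loadcam('w_p1'),loadcam('w_p2')
def tri(obs):
    f=lambda P:np.concatenate([proj(c,P)[0]-a for c,a in obs])
    r=least_squares(f,[.65,0,.1]);print(r.x.round(3),r.fun.round(1))
tri([(p1,(388,172)),(p2,(457,207))])
tri([(p1,(388,172)),(p2,(457,207)),(S,(239,164)),(D,(229,177.75))])
tri([(p1,(388,172)),(S,(239,164)),(D,(229,177.75))])
tri([(p1,(394.5,192.5)),(p2,(465,234)),(S,(234.75,173.75)),(D,(226,186))])
tri([(p1,(394.5,192.5)),(p2,(465,234))])
im=cv2.imread('pics/w_p2.png')
cv2.imwrite('pics/c5.png',cv2.resize(im[125:250,195:335],None,fx=5.5,fy=4.8,interpolation=cv2.INTER_CUBIC))
```

```text
[0.616 0.075 0.214] [-0.4  0.8  0.3 -0.5]
[0.608 0.081 0.23 ] [-3.4  0.3  2.5  1.8 -2.6  4.1 -1.6  5.8]
[0.601 0.089 0.257] [-0.4  0.6 -2.  -1.8 -0.1  2.2]
[0.626 0.046 0.196] [ 2.4  0.1 -2.6 -2.3  2.8 -5.4 -0.9 -5.9]
[0.619 0.053 0.211] [ 0.2 -0.4 -0.1  0.2]
```

View pics/c5.png

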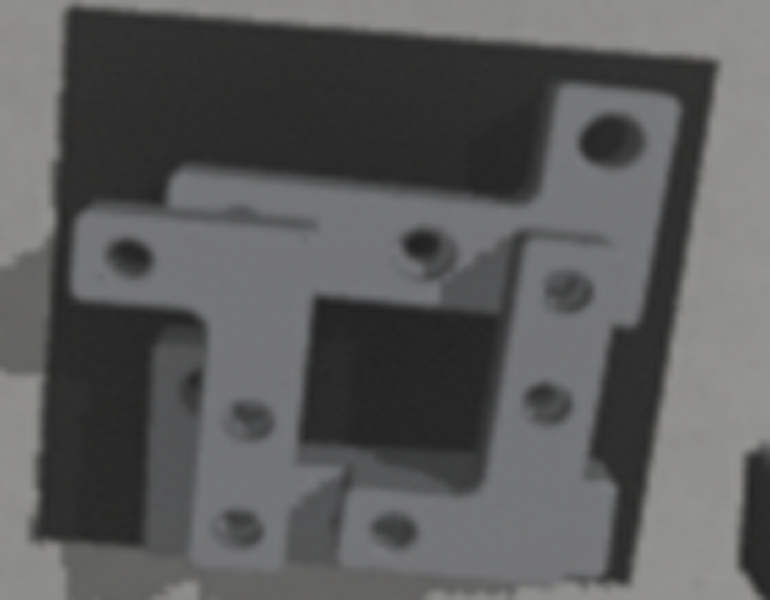

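Run:
```python
from h import *
print(toolpose()[0])
for n in('side','scene'):
    c=camera(n);cv2.imwrite(f'pics/{n}1.png',c['pixels'][:,:,::-1])
a=cv2.imread('pics/side1.png')
cv2.imwrite('pics/c6.png',cv2.resize(a[40:290,130:400],None,fx=2.4,fy=2.4,interpolation=cv2.INTER_CUBIC))
```

```text
[0.49869165 0.09787166 0.20261694]
```

View pics/c6.png

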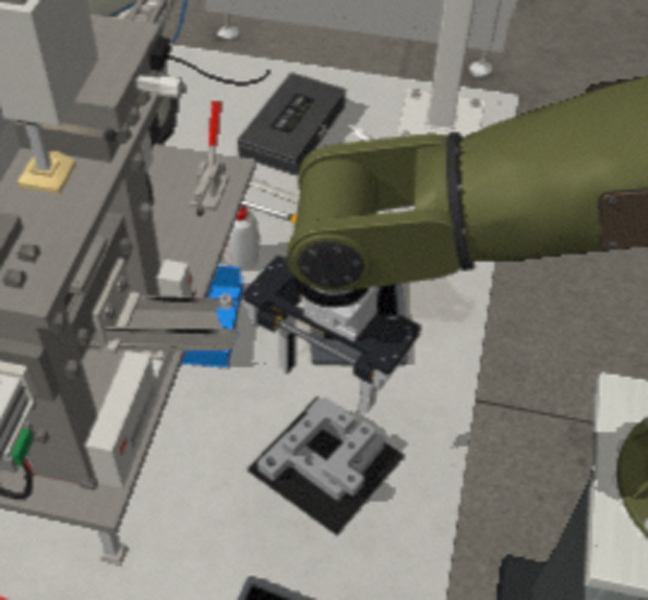

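View pics/scene1.png

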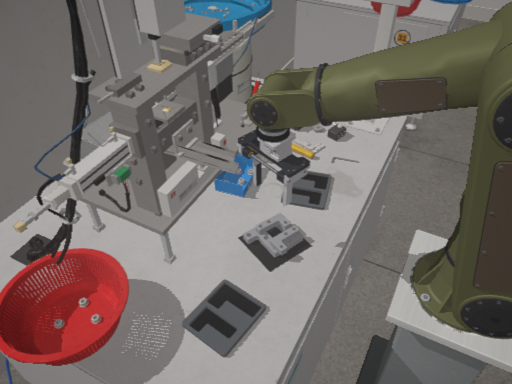

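Run:
```python
from h import *
im=cv2.imread('pics/w_p2.png')
def z(x,y,w,h,k,n):
    g=im[y:y+h,x:x+w].astype(float);g=np.clip((g-30)*2.2,0,255).astype(np.uint8)
    cv2.imwrite(n,cv2.resize(g,None,fx=k,fy=k,interpolation=cv2.INTER_CUBIC))
z(250,165,75,85,7,'pics/c7.png');z(200,155,70,95,6,'pics/c8.png')
```

```text
(no output)
```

View pics/c7.png

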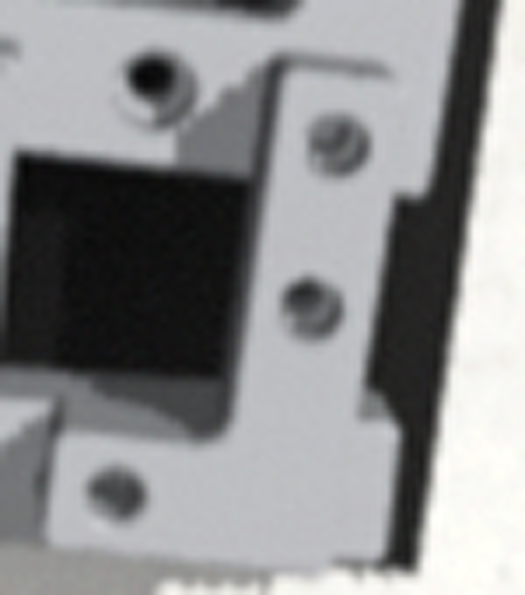

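View pics/c8.png

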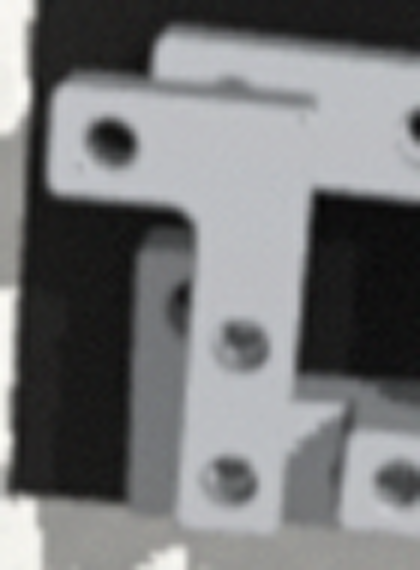

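```bash
cat >> h.py <<'E'
def small(s): # s=+1 left, -1 right ; local pts keyed
    return None
E
python3 - <<'E'
from h import *
c=loadcam('w_p2')
uv=(np.array([(278,62),(395,75),(232,435),(55,432),(48,540)])+.5)/7-.5+[250,165]
m=np.array([(45,11),(45,-11),(-23,11),(-23,41),(-45,41)])/1000
q,r=fit(c,uv,np.c_[m,np.full(5,.043)],[.523,.053,1.2]);print('A',q.round(4),np.degrees(q[2]).round(2),r.tolist())
uv=(np.array([(180,527),(278,530),(190,215),(50,190),(55,85),(315,97)])+.5)/6-.5+[200,155]
m=np.array([(45,-11),(45,11),(-23,-11),(-23,-41),(-45,-41),(-45,11)])/1000
q,r=fit(c,uv,np.c_[m,np.full(6,.043)],[.47,.08,-1.9]);print('B',q.round(4),np.degrees(q[2]).round(2),r.tolist())
# scene/side for A,B
def o(pts,ox,oy,k): return (np.array(pts)+.5)/k-.5+[ox,oy]
for n,p in(('scene',o([(405,70),(195,200),(500,155)],235,205,9)),('side',o([(300,55),(170,235),(425,120)],230,200,9))):
    pass
E
```

```text
A [0.5273 0.0483 1.1284] 64.65 [[-0.8, -0.6], [1.3, -0.8], [-0.5, 1.1], [0.2, -0.5], [-0.3, 0.9]]
B [ 0.4689  0.0732 -2.0081] -115.06 [[-0.6, -0.0], [0.9, 0.8], [1.2, -1.7], [-1.0, 0.5], [-1.0, -0.5], [0.5, 1.1]]
```

Run:
```python
from h import *
p1=loadcam('w_p1')
for z in (.2,.214,.23): print(z,back(p1,[(388,172),(394.5,192.5),(436,207.5),(442.5,220)],z)[:,:2].round(3).tolist())
plan(.5238,.0411,.12,np.radians(-25.35))
```

```text
0.2 [[0.622, 0.071], [0.623, 0.049], [0.657, 0.02], [0.661, 0.004]]
0.214 [[0.617, 0.075], [0.617, 0.054], [0.65, 0.027], [0.653, 0.012]]
0.23 [[0.611, 0.08], [0.612, 0.061], [0.643, 0.035], [0.645, 0.021]]
pos [0.4985 0.0979 0.2022] down err deg 0.17 tool y yaw -20.34 qpos [ 0.12  0.21  1.64 -0.    1.29  0.48]
turns opts [   5.01 -174.99] ; shift before turn [82.2 43.5 44.4] ; after turn [82.2 47.2 40.5] mm
```

>>> step_arm:
  motion:
    - [[0,0,0,5.0,0,0],[0,0.0472,0.0405,0,0,0],[0,0,0,0,10,0],[0.0492,0,0.0087,0,0,0],[0.0492,0,0.0087,0,0,0],[0,0,0,0,0,0],[0,0,0,0,0,0],[0,0,0,0,0,0]]
  fingers: 0.042
  squeeze: 30

```text
time_s: 5.2
ee_pos: [0.5242, 0.0411, 0.1026]
eef_rot: [3.123, 1.395, 1.11]
force: [0.4, 0.2, -0.2]
grip_width: 0.0422
```

Run:
```python
from h import *
p,R,o=toolpose();print(p,R.round(3).tolist(),o['grip_width'])
wristcam('w_a1')
c=camera('side');cv2.imwrite('pics/side2.png',c['pixels'][:,:,::-1])
a=cv2.imread('pics/side2.png');b=cv2.imread('pics/w_a1.png')
cv2.imwrite('pics/c9.png',np.hstack([cv2.resize(a[100:270,160:330],(500,500),interpolation=cv2.INTER_CUBIC)]))
```

```text
[0.52421857 0.04105232 0.10264503] [[0.078, 0.904, -0.42], [0.157, -0.427, -0.89], [-0.985, 0.003, -0.175]] 0.042174998737947125
```

View pics/c9.png

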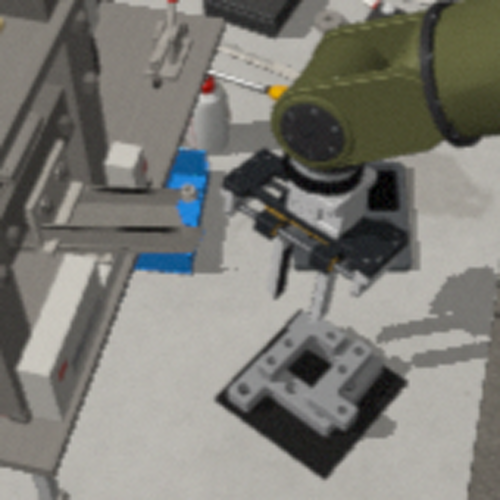

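View pics/w_a1.png

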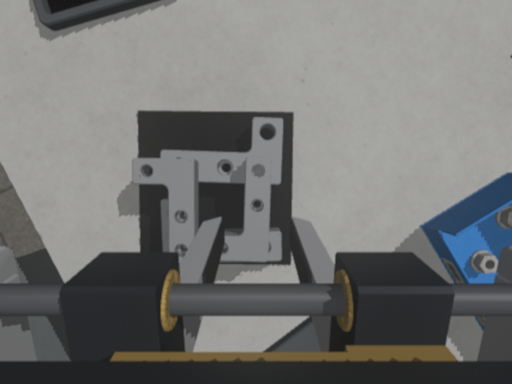

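Run:
```python
from h import *
im=cv2.imread('pics/w_a1.png')
g=im[105:270,215:305].astype(float);g=np.clip((g-30)*2.0,0,255).astype(np.uint8)
cv2.imwrite('pics/c10.png',cv2.resize(g,None,fx=5,fy=3.6,interpolation=cv2.INTER_CUBIC))
```

```text
(no output)
```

View pics/c10.png

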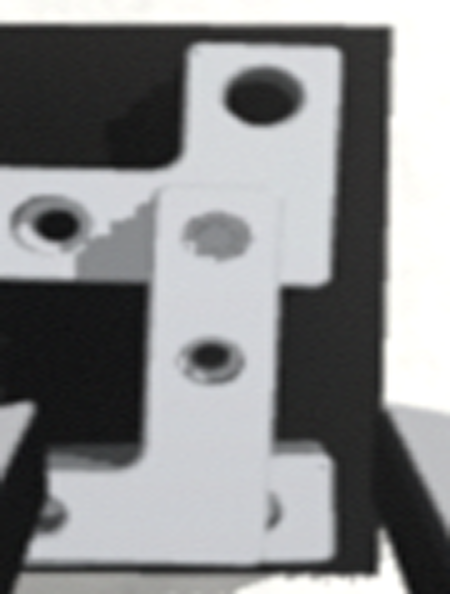

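Run:
```python
from h import *
c=loadcam('w_a1')
uv=(np.array([(160,188),(281,190),(143,466),(265,563)])+.5)/[5,3.6]-.5+[215,105]
m=np.array([(45,11),(45,-11),(-23,11),(-45,-11)])/1000
q,r=fit(c,uv,np.c_[m,np.full(4,.043)],[.523,.053,1.2]);print('A',q.round(4),np.degrees(q[2]).round(2),r.tolist())
t=np.array([q[0]-.008*np.cos(q[2]),q[1]-.008*np.sin(q[2])]);print(t)
p,R,o=toolpose()
for z in(.06,.033): print((R.T@(np.array([*t,z])-p)*1000).round(1))
print(np.degrees(np.arctan2(R[1,1],R[0,1])))
```

```text
A [0.5268 0.0464 1.0923] 62.58 [[-1.0, -1.5], [1.2, -1.1], [-0.3, 1.7], [0.1, 1.0]]
[0.52310151 0.03931055]
[40.9  0.1  9.2]
[67.5  0.  13.9]
-25.30956144605409
```

>>> step_arm:
  motion:
    - [[0,0,0,2.0,0,0],[0.0225,0,0.0046,0,0,0],[0.0225,0,0.0046,0,0,0],[0.0225,0,0.0046,0,0,0],[0,0,0,0,0,0],[0,0,0,0,0,0]]

```text
time_s: 6.05
ee_pos: [0.5223, 0.0395, 0.0324]
eef_rot: [-3.112, 1.396, 1.123]
force: [0.4, 0.5, 0.6]
grip_width: 0.0419
```

>>> step_arm:
  motion:
    - [[0,0,0,0,0,0],[0,0,0,0,0,0],[0,0,0,0,0,0],[0,0,0,0,0,0]]
  fingers: 0.0
  squeeze: 35

```text
time_s: 6.55
ee_pos: [0.5221, 0.0395, 0.032]
eef_rot: [-3.111, 1.396, 1.125]
force: [-0.9, -0.8, 7.0]
grip_width: 0.0217
```

Run:
```python
from h import *
p,R,o=toolpose();print(p,o['grip_width'],o['force'],np.degrees(np.arctan2(R[1,1],R[0,1])))
wristcam('w_a2')
```

```text
[0.52214556 0.03949519 0.03197143] 0.021681135936741848 [-0.86230074 -0.84782941  7.03569142] -27.29268049285883
```

View pics/w_a2.png

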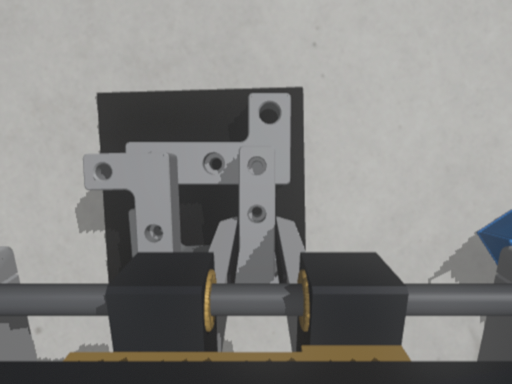

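>>> step_arm:
  motion:
    - [[-0.0148,0,-0.0026,0,0,0],[-0.0148,0,-0.0026,0,0,0],[-0.0295,0,-0.0052,0,0,0],[-0.0295,0,-0.0052,0,0,0],[-0.0295,0,-0.0052,0,0,0],[0,0,0,0,0,0]]

```text
time_s: 7.35
ee_pos: [0.5234, 0.0391, 0.1539]
eef_rot: [-3.131, 1.395, 1.105]
force: [-0.3, 0.2, -2.4]
grip_width: 0.0214
```

Run:
```python
from h import *
p,R,o=toolpose();print(p,o['grip_width'],o['force'],np.degrees(np.arctan2(R[1,1],R[0,1])))
wristcam('w_a3')
c=camera('side');cv2.imwrite('pics/side3.png',c['pixels'][100:270,160:330,::-1].repeat(3,0).repeat(3,1))
```

```text
[0.52340944 0.03910527 0.15394317] 0.02141278152111188 [-0.30504751  0.2164894  -2.39753757] -27.290086078167697
```

View pics/w_a3.png

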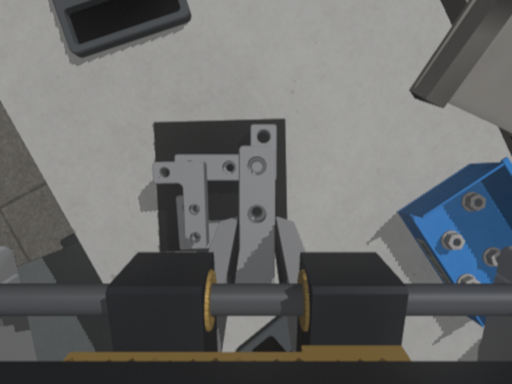

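View pics/side3.png

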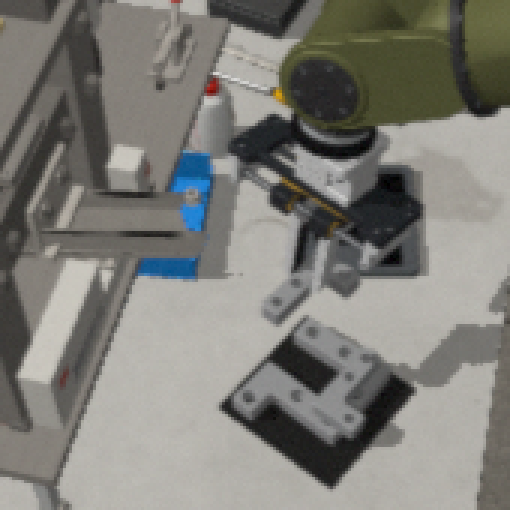

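```bash
cat >> h.py <<'E'
def go(x,y,z,wz=0):
    """total tool-frame shift to reach x,y,z before turn; then turn rotvec (deg) for world-z rotation wz deg"""
    p,R,o=toolpose()
    print('pos',p.round(4),'yawY',np.degrees(np.arctan2(R[1,1],R[0,1])).round(2),'w',round(o['grip_width'],4),'F',o['force'].round(1),'q6',o['qpos'][5].round(2))
    print('shift mm',(R.T@(np.array([x,y,z])-p)*1000).round(1),' turn',(R.T@[0,0,wz]).round(2),' then shift in turned frame',((Ro.from_euler('z',wz,degrees=True).as_matrix()@R).T@(np.array([x,y,z])-p)*1000).round(1),' unit up in tool',(R.T@[0,0,1]).round(3))
E
python3 -c "
from h import *
go(.4884,-.1448,.10,-49.8)"
```

```text
pos [0.5221 0.0392 0.151 ] yawY -27.29 w 0.0216 F [ 0.   0.3 -2. ] q6 0.32
shift mm [ 18.8  54.7 185.1]  turn [49.04  0.31  8.63]  then shift in turned frame [ 36.3 172.1  81.5]  unit up in tool [-0.985 -0.006 -0.173]
```

>>> step_arm:
  motion:
    - [[0.0047,0.0137,0.0463,0,0,0],[0.0047,0.0137,0.0463,0,0,0],[0.0047,0.0137,0.0463,0,0,0],[0.0047,0.0137,0.0463,0,0,0],[0,0,0,9.8,0.06,1.73],[0,0,0,9.8,0.06,1.73],[0,0,0,9.8,0.06,1.73],[0,0,0,9.8,0.06,1.73],[0,0,0,9.8,0.06,1.73],[0,0,0,0,0,0],[0,0,0,0,0,0],[0,0,0,0,0,0]]

```text
time_s: 8.95
ee_pos: [0.4887, -0.1451, 0.1001]
eef_rot: [-3.107, 1.397, 0.263]
force: [0.5, -0.8, -1.2]
grip_width: 0.0219
```

Run:
```python
from h import *
go(.4884,-.1448,.05)
wristcam('w_a4')
c=camera('side');cv2.imwrite('pics/side4.png',cv2.resize(c['pixels'][120:240,210:330,::-1],None,fx=5,fy=5,interpolation=cv2.INTER_CUBIC))
```

```text
pos [ 0.4887 -0.1451  0.1001] yawY -76.92 w 0.0219 F [ 0.5 -0.8 -1.2] q6 0.84
shift mm [49.3 -0.   8.9]  turn [0. 0. 0.]  then shift in turned frame [49.3 -0.   8.9]  unit up in tool [-0.985 -0.006 -0.173]
```

View pics/w_a4.png

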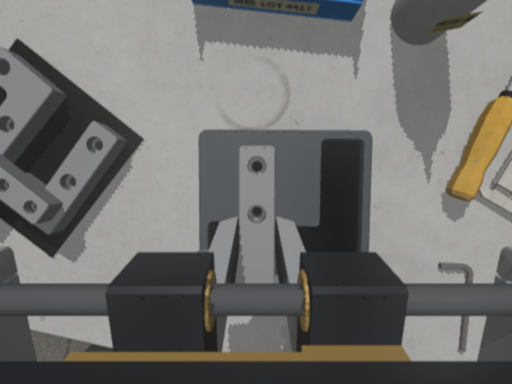

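View pics/side4.png

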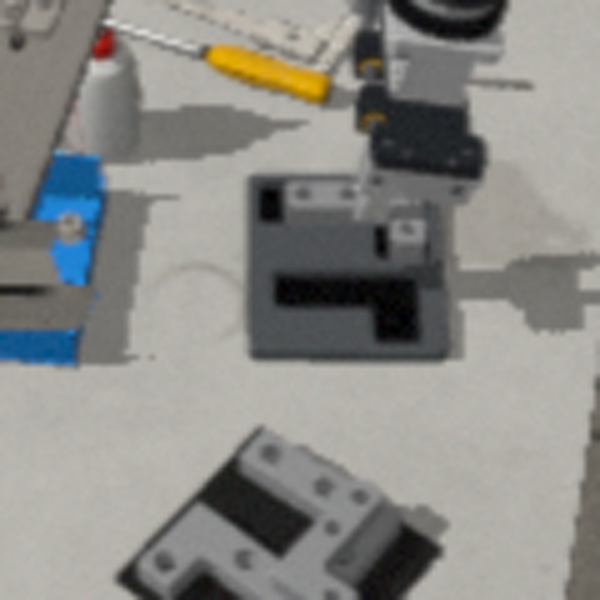

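Run:
```python
from h import *
im=cv2.imread('pics/w_a4.png')
cv2.imwrite('pics/c11.png',cv2.resize(im[122:254,192:382],None,fx=4,fy=4,interpolation=cv2.INTER_CUBIC))
```

```text
(no output)
```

View pics/c11.png

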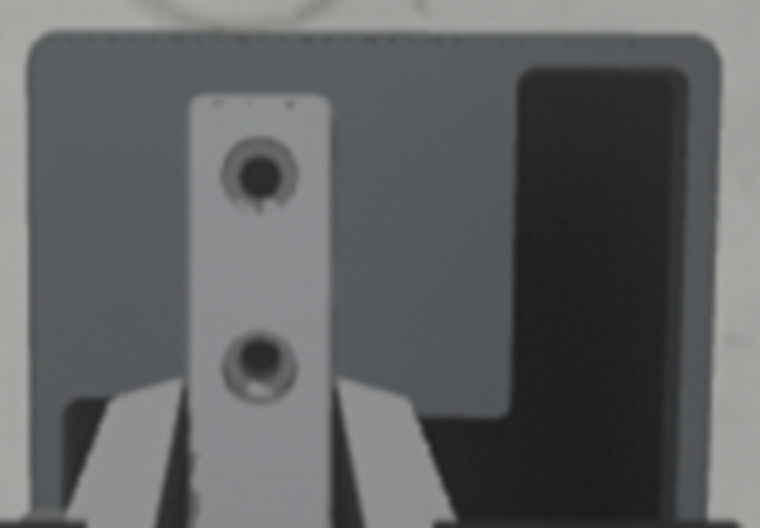

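Run:
```python
from h import *
c=loadcam('w_a4')
f=lambda P:(np.array(P)+.5)/4-.5+[192,122]
m=np.array([(69,81),(69,-81),(61,-33),(61,-73),(-21,-33),(-17,73)])/1000
q,r=fit(c,f([(27,32),(722,36),(517,68),(690,68),(510,416),(63,398)]),np.c_[m,np.full(6,.012)],[.5,-.16,.22]);print('T',q.round(4),np.degrees(q[2]).round(2),r.tolist())
b=back(c,f([(188,95),(331,95)]),.111);print(b.round(4),np.linalg.norm(b[0]-b[1]))
# A origin: end mid minus 45mm along; leg direction from edges
e=back(c,f([(188,95),(190,380),(331,95),(331,380)]),.111)
d1,d2=e[1]-e[0],e[3]-e[2];ya=np.degrees([np.arctan2(-d[1],-d[0]) for d in(d1,d2)]);print(ya)
y=np.radians(ya.mean());A=b.mean(0)[:2]-.045*np.array([np.cos(y),np.sin(y)]);print('A origin',A)
t=q[:2]+.026*np.array([-np.sin(q[2]),np.cos(q[2])]);print('target',t,'shift',t-A)
```

```text
T [ 0.5016 -0.1686  0.2237] 12.82 [[-0.6, -0.3], [0.9, -0.6], [-0.0, -0.1], [-0.0, 0.1], [0.0, 0.6], [-0.3, 0.3]]
[[ 0.5377 -0.1229  0.111 ]
 [ 0.5426 -0.1437  0.111 ]] 0.02132612949094579
[13.25171791 13.31405933]
A origin [ 0.49636026 -0.14362279]
target [ 0.49585212 -0.14326095] shift [-0.00050815  0.00036184]
```

>>> step_arm:
  motion:
    - [[0.024,0,0.0042,0,0,0],[0.024,0,0.0042,0,0,0],[0.024,0,0.0042,0,0,0],[0.0056,0,0.001,0,0,0],[0.0056,0,0.001,0,0,0],[0,0,0,0,0,0],[0,0,0,0,0,0]]

```text
time_s: 9.93
ee_pos: [0.4891, -0.1447, 0.0166]
eef_rot: [-3.112, 1.395, 0.255]
force: [0.2, -0.5, -2.4]
grip_width: 0.0215
```

Run:
```python
from h import *
go(.4884,-.1448,.0155)
wristcam('w_a5')
im=cv2.imread('pics/w_a5.png')
cv2.imwrite('pics/c12.png',cv2.resize(im[100:260,170:400],None,fx=3.3,fy=3.3,interpolation=cv2.INTER_CUBIC))
```

```text
pos [ 0.4891 -0.1447  0.0166] yawY -77.04 w 0.0215 F [ 0.2 -0.5 -2.4] q6 0.81
shift mm [ 0.9 -0.   0.9]  turn [0. 0. 0.]  then shift in turned frame [ 0.9 -0.   0.9]  unit up in tool [-0.985 -0.005 -0.174]
```

View pics/c12.png

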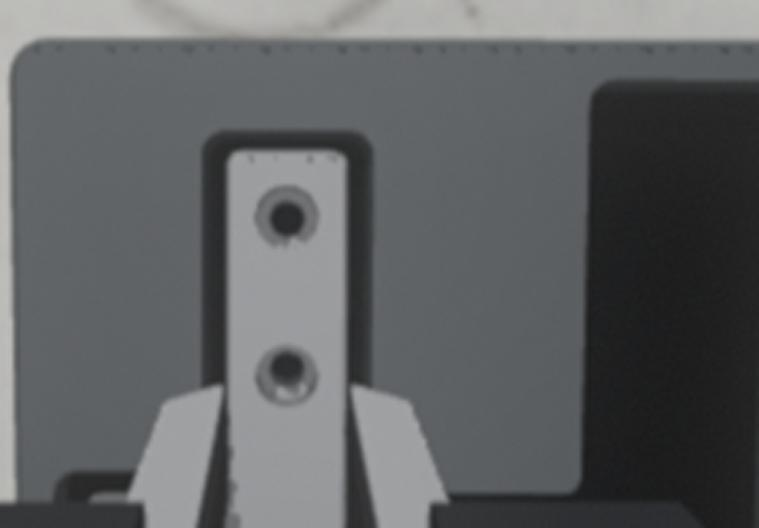

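>>> step_arm:
  motion:
    - [[0.0012,0,0.0002,0,0,0],[0,0,0,0,0,0]]

```text
time_s: 10.22
ee_pos: [0.4887, -0.1445, 0.0147]
eef_rot: [-3.108, 1.396, 0.259]
force: [-0.9, 0.6, -0.9]
grip_width: 0.0217
```

>>> step_arm:
  motion:
    - [[0,0,0,0,0,0],[0,0,0,0,0,0],[0,0,0,0,0,0],[-0.02,0,-0.0035,0,0,0],[-0.04,0,-0.007,0,0,0],[-0.05,0,-0.0088,0,0,0],[-0.05,0,-0.0088,0,0,0],[0,0,0,0,0,0]]
  fingers: 0.042

```text
time_s: 11.22
ee_pos: [0.4902, -0.146, 0.1808]
eef_rot: [-3.131, 1.391, 0.236]
force: [0.3, 0.4, -1.5]
grip_width: 0.0424
```

Run:
```python
from h import *
go(.465,.066,.20)
wristcam('w_a6')
im=cv2.imread('pics/w_a6.png')
cv2.imwrite('pics/c12.png',cv2.resize(im[100:270,130:400],None,fx=2.9,fy=2.9,interpolation=cv2.INTER_CUBIC))
```

```text
pos [ 0.4902 -0.146   0.1808] yawY -77.04 w 0.0424 F [ 0.3  0.4 -1.5] q6 0.87
shift mm [ -14.4 -212.3  -25.9]  turn [0. 0. 0.]  then shift in turned frame [ -14.4 -212.3  -25.9]  unit up in tool [-0.984 -0.002 -0.179]
```

View pics/c12.png

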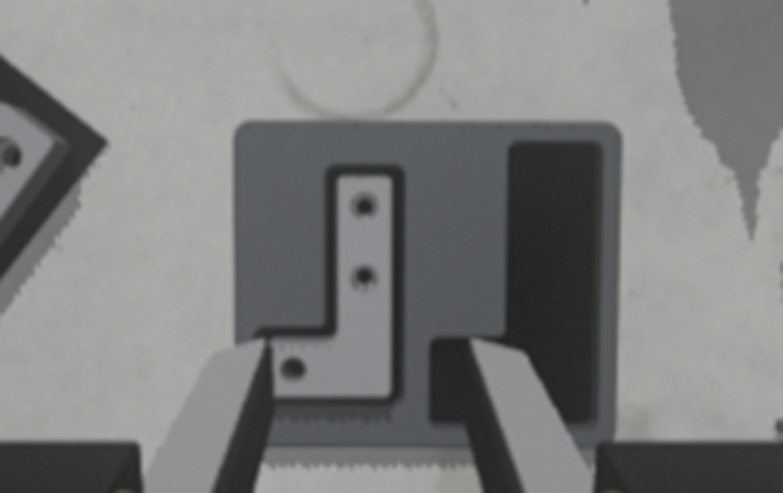

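>>> step_arm:
  motion:
    - [[0,0,0,0,-10,0],[0.01,-0.0448,-0.0067,0,0,0],[0.01,-0.0448,-0.0067,0,0,0],[0.01,-0.0448,-0.0067,0,0,0],[0.01,-0.0448,-0.0067,0,0,0],[0.01,-0.0448,-0.0067,0,0,0],[0,0,0,-10,0,0],[0,0,0,-10,0,0],[0,0,0,-10,0,0],[0,0,0,-10,0,0],[0,0,0,-10,0,0],[0,0,0,0,0,0]]

```text
time_s: 12.78
ee_pos: [0.4705, 0.0806, 0.1271]
eef_rot: [-2.08, 1.564, 2.159]
force: [0.5, 0.1, -0.3]
grip_width: 0.0417
```

>>> step_arm:
  motion:
    - [[0,0,0,0,0,0],[0,0,0,0,0,0]]

```text
time_s: 13.02
ee_pos: [0.4711, 0.0807, 0.1281]
eef_rot: [-2.349, 1.565, 1.889]
force: [-0.5, 0.8, 0.6]
grip_width: 0.0423
```

Run:
```python
from h import *
go(.4726,.080,.13)
wristcam('w_b1')
im=cv2.imread('pics/w_b1.png')
g=im[90:260,180:380].astype(float);g=np.clip((g-30)*2.0,0,255).astype(np.uint8)
cv2.imwrite('pics/c13.png',cv2.resize(g,None,fx=3.5,fy=3.5,interpolation=cv2.INTER_CUBIC))
```

```text
pos [0.4711 0.0807 0.1281] yawY -27.18 w 0.0423 F [-0.5  0.8  0.6] q6 0.56
shift mm [-1.9  1.7 -0.1]  turn [0. 0. 0.]  then shift in turned frame [-1.9  1.7 -0.1]  unit up in tool [-1.    -0.004 -0.004]
```

View pics/c13.png

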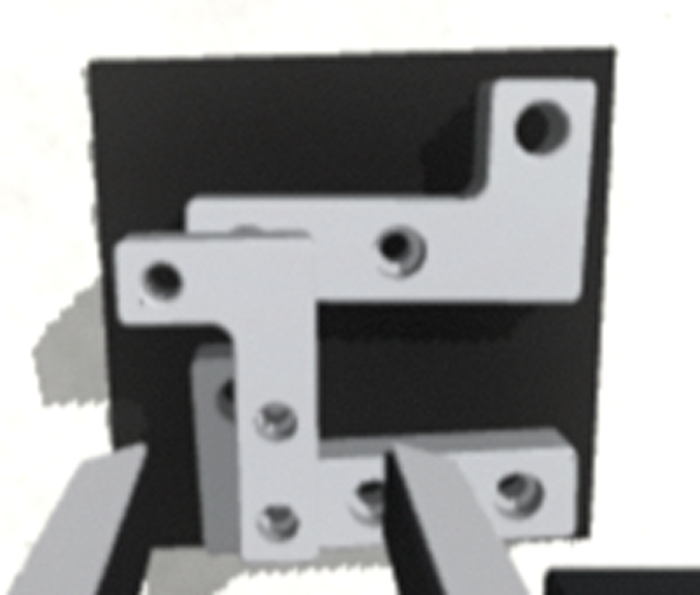

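Run:
```python
from h import *
c=loadcam('w_b1')
f=lambda P:(np.array(P)+.5)/3.5-.5+[180,90]
m=np.array([(-45,-41),(-23,-41),(-23,-11),(45,-11),(45,11),(-45,11)])/1000
q,r=fit(c,f([(116,242),(122,325),(236,325),(243,557),(318,556),(315,237)]),np.c_[m,np.full(6,.043)],[.47,.073,-2]);print('B',q.round(4),np.degrees(q[2]).round(2),r.tolist())
t=q[:2]-.008*np.array([np.cos(q[2]),np.sin(q[2])]);print(t); go(*t,.0325)
m=np.array([(-55,14),(-55,-46),(-27,-46),(55,-14)])/1000
q,r=fit(c,f([(581,302),(597,80),(493,80),(187,198)]),np.c_[m,np.full(4,.023)],[.5,.1,2.7]);print('C',q.round(4),np.degrees(q[2]).round(2),r.tolist())
```

```text
B [ 0.4689  0.0726 -2.0209] -115.79 [[-0.4, -0.6], [-0.7, -0.3], [-0.5, -1.0], [-0.2, 1.6], [1.1, 1.4], [0.7, -0.6]]
[0.47237592 0.07981616]
pos [0.4711 0.0807 0.1282] yawY -27.14 w 0.0424 F [-0.6  0.1 -0.1] q6 0.56
shift mm [95.7  1.9  0.6]  turn [0. 0. 0.]  then shift in turned frame [95.7  1.9  0.6]  unit up in tool [-1.    -0.004 -0.004]
C [0.5128 0.0933 2.6609] 152.46 [[-0.0, 0.1], [0.4, -0.0], [-0.0, -0.2], [-0.4, 0.2]]
```

>>> step_arm:
  motion:
    - [[0.03,0.0018,0.0005,-1.3,0,0],[0.03,0,0,0,0,0],[0.025,0,0,0,0,0],[0.0107,0,0,0,0,0],[0,0,0,0,0,0],[0,0,0,0,0,0]]

```text
time_s: 13.82
ee_pos: [0.473, 0.08, 0.0336]
eef_rot: [-2.702, 1.565, 1.561]
force: [0.6, -0.7, 0.4]
grip_width: 0.0419
```

>>> step_arm:
  motion:
    - [[0,0,0,0,0,0],[0,0,0,0,0,0],[0,0,0,0,0,0],[0,0,0,0,0,0]]
  fingers: 0.0

```text
time_s: 14.32
ee_pos: [0.4727, 0.08, 0.0331]
eef_rot: [-2.555, 1.565, 1.708]
force: [-2.3, -0.1, 5.9]
grip_width: 0.0216
```

>>> step_arm:
  motion:
    - [[-0.015,0,0,0,0,0],[-0.015,0,0,0,0,0],[-0.03,0,0,0,0,0],[-0.03,0,0,0,0,0],[-0.02,0,0,0,0,0],[0,0,0,0,0,0],[0,0,0,0,0,0]]

```text
time_s: 15.2
ee_pos: [0.4723, 0.0793, 0.1423]
eef_rot: [-2.355, 1.565, 1.908]
force: [0.1, -0.6, -1.8]
grip_width: 0.0216
```

Run:
```python
from h import *
S,D=CAM['scene'],CAM['side']
go(.50,.37,.14,-72)
wristcam('w_b2')
```

```text
pos [0.4723 0.0793 0.1423] yawY -25.74 w 0.0216 F [ 0.1 -0.6 -1.8] q6 0.53
shift mm [   3.8 -101.3 -273.9]  turn [72.   0.3  0.3]  then shift in turned frame [   3.4 -291.8   11.7]  unit up in tool [-1.    -0.004 -0.004]
```

View pics/w_b2.png

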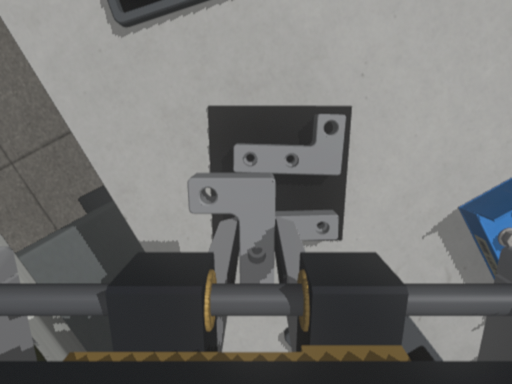

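Run:
```python
from h import *
S,D=CAM['scene'],CAM['side']
for z in(0,.06,.12): print(z,back(S,[(128,285),(125,315),(100,345)],z).round(3).tolist(),back(D,[(160,330),(161,345),(150,370)],z).round(3).tolist())
```

```text
0 [[0.77, 0.387, 0.0], [0.719, 0.459, 0.0], [0.718, 0.547, 0.0]] [[0.712, 0.439, 0.0], [0.695, 0.475, 0.0], [0.7, 0.54, 0.0]]
0.06 [[0.731, 0.414, 0.06], [0.683, 0.481, 0.06], [0.683, 0.563, 0.06]] [[0.694, 0.454, 0.06], [0.678, 0.488, 0.06], [0.683, 0.549, 0.06]]
0.12 [[0.692, 0.44, 0.12], [0.647, 0.503, 0.12], [0.647, 0.579, 0.12]] [[0.677, 0.468, 0.12], [0.662, 0.5, 0.12], [0.666, 0.558, 0.12]]
```

>>> step_arm:
  motion:
    - [[0,-0.0156,-0.0468,0,0,0],[0,-0.0156,-0.0468,0,0,0],[0,-0.0156,-0.0468,0,0,0],[0,-0.0156,-0.0468,0,0,0],[0,-0.0156,-0.0468,0,0,0],[0,-0.0156,-0.0468,0,0,0]]

```text
time_s: 16.0
ee_pos: [0.51, 0.3743, 0.1431]
eef_rot: [-2.168, 1.565, 2.095]
force: [0.7, -1.2, -0.3]
grip_width: 0.0213
```

>>> step_arm:
  motion:
    - [[0,0,0,10.4,0,0],[0,0,0,10.4,0,0],[0,0,0,10.4,0,0],[0,0,0,10.4,0,0],[0,0,0,10.4,0,0],[0,0,0,10.4,0,0],[0,0,0,10.4,0,0],[0,0,0,0,0,0],[0,0,0,0,0,0]]

```text
time_s: 17.12
ee_pos: [0.5101, 0.3728, 0.1437]
eef_rot: [-1.035, 1.565, 1.962]
force: [0.8, -0.0, -1.0]
grip_width: 0.0212
```

Run:
```python
from h import *
go(.51,.3735,.14)
wristcam('w_b3')
im=cv2.imread('pics/w_b3.png')
cv2.imwrite('pics/c14.png',cv2.resize(im[90:262,150:370],None,fx=3.4,fy=3.4,interpolation=cv2.INTER_CUBIC))
```

```text
pos [0.5101 0.3728 0.1437] yawY -98.31 w 0.0212 F [ 0.8 -0.  -1. ] q6 2.28
shift mm [ 3.8 -0.7  0.2]  turn [0. 0. 0.]  then shift in turned frame [ 3.8 -0.7  0.2]  unit up in tool [-1.    -0.005  0.003]
```

View pics/c14.png

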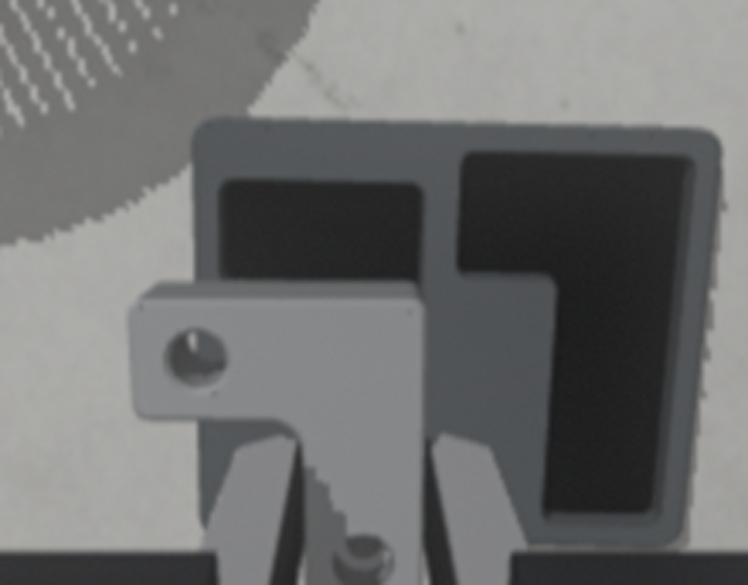

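View pics/w_b3.png

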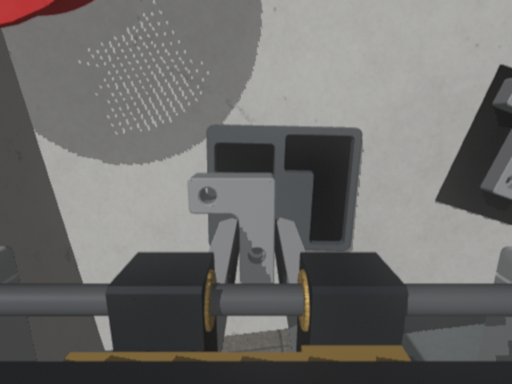

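```bash
cat > tb.py <<'E'
from h import *
def run(name,k,off,tp,tm,x0,bp,bm,btop,slot):
    c=loadcam(name);f=lambda P:(np.array(P,float)+.5)/k-.5+off
    tm=np.array(tm)/1000.;q,r=fit(c,f(tp),np.c_[tm,np.full(len(tm),.012)],x0);print('T',q.round(4),np.degrees(q[2]).round(2),r.tolist())
    bm=np.array(bm)/1000.;b,r=fit(c,f(bp),np.c_[bm,np.full(len(bm),btop)],x0);print('B',b.round(4),np.degrees(b[2]).round(2),r.tolist())
    t=q[:2]+slot*np.array([-np.sin(q[2]),np.cos(q[2])]);s=t-b[:2];wz=np.degrees(q[2]-b[2]);print('target',t.round(4),'shift mm',(s*1000).round(1),'rot deg',wz.round(2))
    p,R,o=toolpose();d=p[:2]-b[:2];w=np.radians(wz);d2=np.array([np.cos(w)*d[0]-np.sin(w)*d[1],np.sin(w)*d[0]+np.cos(w)*d[1]])
    print('TCP target',(t+d2).round(4));return t+d2,wz
E
python3 - <<'E'
from tb import *
t,w=run('w_b3',3.4,[150,90],[(193,117),(722,128),(685,545),(462,152),(693,157),(457,272),(556,272),(220,180),(424,185)],
[(-69,-81),(-69,81),(69,81),(-61,1),(-61,73),(-21,1),(-21,33),(-51,-73),(-51,-9)],[.5,.35,3.0],
[(130,300),(423,300),(135,417),(300,417)],[(-45,-41),(-45,11),(-23,-41),(-23,-11)],.1536,-.026)
go(*t,.06,w)
E
```

```text
T [0.5002 0.3469 2.9827] 170.89 [[-1.2, 0.2], [1.2, -0.8], [-0.2, 0.8], [-0.6, -1.0], [1.2, -1.5], [-0.6, 2.0], [0.4, 2.4], [-0.9, -0.5], [0.6, -1.0]]
B [0.5014 0.3736 2.9948] 171.59 [[-1.4, -0.8], [1.6, -0.6], [-0.8, 0.7], [0.5, 0.9]]
target [0.5043 0.3725] shift mm [ 2.9 -1. ] rot deg -0.69
TCP target [0.513  0.3717]
pos [0.5102 0.3728 0.1439] yawY -98.35 w 0.0217 F [-0.4  0.8 -0.9] q6 2.29
shift mm [83.9  1.1 -3.2]  turn [ 0.69  0.   -0.  ]  then shift in turned frame [83.9  1.1 -3.2]  unit up in tool [-1.    -0.005  0.003]
```

>>> step_arm:
  motion:
    - [[0.03,0.0011,-0.003,0.6,0,0],[0.03,0,0,0,0,0],[0.03,0,0,0,0,0],[0.004,0,0,0,0,0],[0,0,0,0,0,0],[0,0,0,0,0,0]]

```text
time_s: 17.92
ee_pos: [0.5135, 0.3723, 0.0518]
eef_rot: [-1.475, 1.564, 1.508]
force: [-0.7, 1.2, -0.5]
grip_width: 0.0213
```

Run:
```python
from h import *
go(.513,.3717,.0145)
wristcam('w_b4')
im=cv2.imread('pics/w_b4.png')
cv2.imwrite('pics/c15.png',cv2.resize(im[80:262,150:380],None,fx=3.2,fy=3.2,interpolation=cv2.INTER_CUBIC))
```

```text
pos [0.5135 0.3723 0.0518] yawY -99.12 w 0.0213 F [-0.7  1.2 -0.5] q6 2.29
shift mm [37.3  0.9  0.4]  turn [0. 0. 0.]  then shift in turned frame [37.3  0.9  0.4]  unit up in tool [-1.    -0.007  0.001]
```

View pics/c15.png

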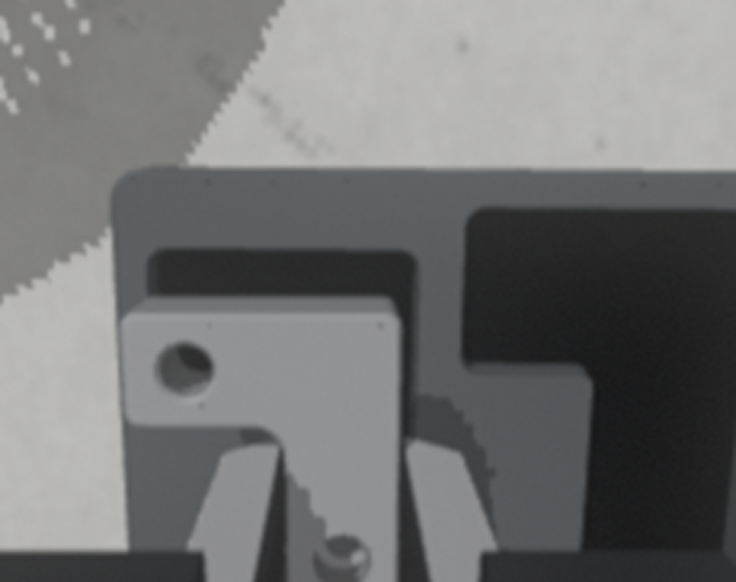

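Run:
```python
from tb import *
t,w=run('w_b4',3.2,[150,80],[(110,167),(466,208),(592,380),(465,375),(148,250),(417,252)],
[(-69,-81),(-61,1),(-21,33),(-21,1),(-51,-73),(-51,-9)],[.5,.35,3.0],
[(123,315),(402,316),(127,427)],[(-45,-41),(-45,11),(-23,-41)],.0617,-.026)
go(*t,.0145,w)
```

```text
T [0.4994 0.347  2.9724] 170.31 [[-0.6, 0.6], [0.3, 0.1], [0.6, -0.5], [-1.5, 0.6], [-0.5, -0.5], [1.6, -0.2]]
B [0.5042 0.373  2.9769] 170.56 [[-0.8, -0.4], [1.0, -0.1], [-0.2, 0.5]]
target [0.5037 0.3727] shift mm [-0.5 -0.4] rot deg -0.26
TCP target [0.513  0.3718]
pos [0.5135 0.3722 0.0517] yawY -99.13 w 0.0215 F [ 0.6  0.1 -1.5] q6 2.29
shift mm [37.2  0.7  0.4]  turn [ 0.26  0.   -0.  ]  then shift in turned frame [37.2  0.7  0.4]  unit up in tool [-1.    -0.007  0.001]
```

Aligned. I'll lower to just above the pocket floor and release.

>>> step_arm:
  motion:
    - [[0.015,0.0006,0.0004,0.2,0,0],[0.012,0,0,0,0,0],[0.006,0,0,0,0,0],[0.0035,0,0,0,0,0],[0,0,0,0,0,0],[0,0,0,0,0,0]]

```text
time_s: 18.73
ee_pos: [0.5126, 0.3717, 0.0141]
eef_rot: [-1.255, 1.565, 1.724]
force: [-0.9, -0.2, 2.4]
grip_width: 0.0214
```

>>> step_arm:
  motion:
    - [[0,0,0,0,0,0],[0,0,0,0,0,0],[0,0,0,0,0,0],[-0.02,0,0,0,0,0],[-0.04,0,0,0,0,0],[-0.05,0,0,0,0,0],[-0.02,0,0,0,0,0],[0,0,0,0,0,0]]
  fingers: 0.042

```text
time_s: 19.73
ee_pos: [0.5133, 0.3712, 0.1466]
eef_rot: [-1.681, 1.563, 1.297]
force: [0.1, -0.5, 0.1]
grip_width: 0.042
```

Run:
```python
from h import *
go(.5128,.0933,.16,72)
wristcam('w_b5')
im=cv2.imread('pics/w_b5.png')
cv2.imwrite('pics/c16.png',cv2.resize(im[80:300,150:380],None,fx=2.6,fy=2.6,interpolation=cv2.INTER_CUBIC))
```

```text
pos [0.5133 0.3712 0.1466] yawY -99.35 w 0.042 F [ 0.1 -0.5  0.1] q6 2.3
shift mm [-15.6 274.2 -44.7]  turn [-7.2e+01 -5.9e-01 -7.0e-02]  then shift in turned frame [-14.7 127.1 247.1]  unit up in tool [-1.    -0.008 -0.001]
```

View pics/c16.png

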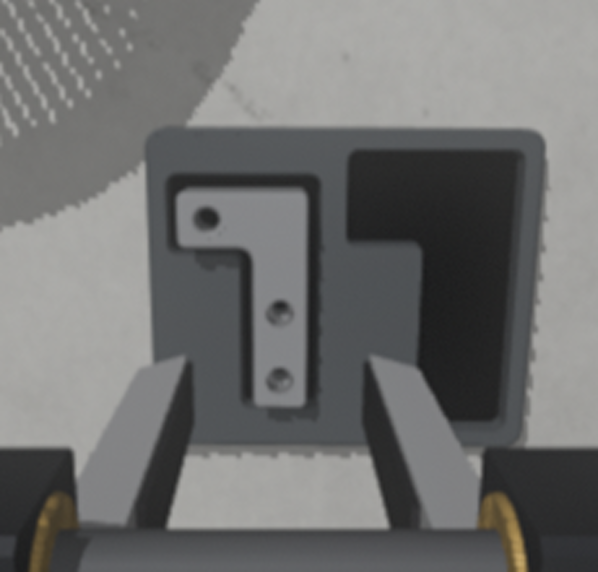

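>>> step_arm:
  motion:
    - [[0,0,0,-10.12,0,0],[0,0,0,-10.12,0,0],[0,0,0,-10.12,0,0],[0,0,0,-10.12,0,0],[0,0,0,-10.12,0,0],[0,0,0,-10.12,0,0],[0,0,0,-10.12,0,0],[0,0,0,-10.12,0,0],[0,0,0,-10.12,0,0],[0,0,0,-10.12,0,0],[0,0,0,-10.12,0,0],[0,0,0,-10.12,0,0]]
  fingers: 0.052

```text
time_s: 21.28
ee_pos: [0.5121, 0.3705, 0.1424]
eef_rot: [-2.893, 1.565, 2.21]
force: [-0.5, 0.0, 0.7]
grip_width: 0.0521
```

>>> step_arm:
  motion:
    - [[0,0,0,-10.12,0,0],[0,0,0,-10.12,0,0],[0,0,0,-10.12,0,0],[0,0,0,-10.12,0,0],[0.0033,-0.0494,0.0272,0,0,0],[0.0033,-0.0494,0.0272,0,0,0],[0.0033,-0.0494,0.0272,0,0,0],[0.0033,-0.0494,0.0272,0,0,0],[0.0033,-0.0494,0.0272,0,0,0],[0,0,0,0,0,0],[0,0,0,0,0,0],[0,0,0,0,0,0]]

```text
time_s: 22.78
ee_pos: [0.5193, 0.0901, 0.1254]
eef_rot: [2.38, 1.565, 1.903]
force: [-0.0, 0.3, 0.3]
grip_width: 0.0521
```

Run:
```python
from h import *
go(.5199,.0896,.13)
wristcam('w_c1')
im=cv2.imread('pics/w_c1.png')
g=im[80:300,130:400].astype(float);g=np.clip((g-30)*1.8,0,255).astype(np.uint8)
cv2.imwrite('pics/c17.png',cv2.resize(g,None,fx=2.9,fy=2.9,interpolation=cv2.INTER_CUBIC))
```

```text
pos [0.5193 0.0901 0.1254] yawY 62.65 w 0.0521 F [-0.   0.3  0.3] q6 -1.0
shift mm [-4.6 -0.1  0.7]  turn [0. 0. 0.]  then shift in turned frame [-4.6 -0.1  0.7]  unit up in tool [-1.     0.004 -0.004]
```

View pics/c17.png

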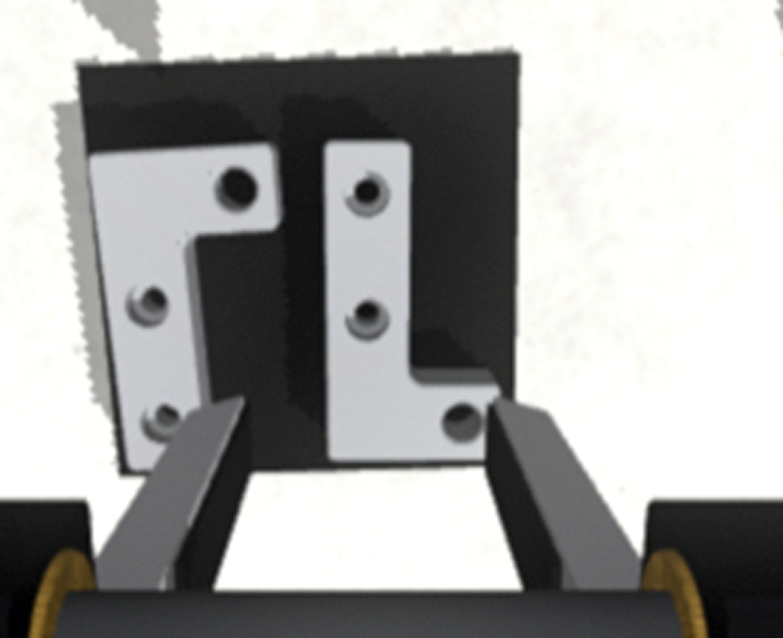

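Run:
```python
from h import *
c=loadcam('w_c1');f=lambda P:(np.array(P,float)+.5)/2.9-.5+[130,80]
m=np.array([(55,14),(55,-14),(-55,14),(-27,-14),(-27,-46)])/1000
q,r=fit(c,f([(323,141),(411,141),(329,461),(411,383),(500,385)]),np.c_[m,np.full(5,.023)],[.51,.09,2.66]);print('C',q.round(4),np.degrees(q[2]).round(2),r.tolist())
t=q[:2]-.008*np.array([np.cos(q[2]),np.sin(q[2])]);print(t);go(*t,.014,np.degrees(q[2])-90-62.65)
m=np.array([(-55,-14),(-55,46),(-27,46),(-27,14),(55,-14)])/1000
q,r=fit(c,f([(88,155),(277,145),(280,228),(190,237),(123,470)]),np.c_[m,np.full(5,.023)],[.47,.03,-.45]);print('D',q.round(4),np.degrees(q[2]).round(2),r.tolist())
```

```text
C [0.5127 0.0936 2.6687] 152.91 [[0.2, 0.1], [-0.1, -0.1], [-0.0, -0.0], [-0.7, 0.5], [0.6, -0.4]]
[0.51982648 0.08995263]
pos [0.5194 0.0901 0.1255] yawY 62.66 w 0.052 F [-0.8 -0.7  0.1] q6 -1.0
shift mm [111.5  -0.4   0.9]  turn [-0.26  0.   -0.  ]  then shift in turned frame [111.5  -0.4   0.9]  unit up in tool [-1.     0.004 -0.004]
D [ 0.4816  0.027  -0.4394] -25.18 [[0.7, -0.9], [-0.3, 0.0], [0.5, 1.3], [-1.9, -0.5], [1.0, 0.1]]
```

>>> step_arm:
  motion:
    - [[0.035,-0.0004,0.0009,-0.3,0,0],[0.035,0,0,0,0,0],[0.025,0,0,0,0,0],[0.012,0,0,0,0,0],[0.004,0,0,0,0,0],[0,0,0,0,0,0],[0,0,0,0,0,0]]

```text
time_s: 23.7
ee_pos: [0.5205, 0.089, 0.0155]
eef_rot: [2.041, 1.565, 1.568]
force: [-0.6, -0.4, 0.6]
grip_width: 0.0521
```

>>> step_arm:
  motion:
    - [[0,0,0,0,0,0],[0,0,0,0,0,0],[0,0,0,0,0,0],[0,0,0,0,0,0]]
  fingers: 0.0
  squeeze: 40

```text
time_s: 24.2
ee_pos: [0.5201, 0.0889, 0.0149]
eef_rot: [2.216, 1.565, 1.743]
force: [0.4, 0.5, 2.1]
grip_width: 0.0276
```

>>> step_arm:
  motion:
    - [[-0.015,0,0,0,0,0],[-0.015,0,0,0,0,0],[-0.03,0,0,0,0,0],[-0.03,0,0,0,0,0],[-0.03,0,0,0,0,0],[0,0,0,0,0,0],[0,0,0,0,0,0]]

```text
time_s: 25.08
ee_pos: [0.5196, 0.0882, 0.1339]
eef_rot: [2.449, 1.565, 1.976]
force: [-0.3, -0.4, -3.5]
grip_width: 0.0272
```

Run:
```python
from h import *
q=np.array([.4996,.347]);a=np.radians(170.4)
t=q+.053*np.array([-np.sin(a),np.cos(a)]);g=t-.0085*np.array([np.cos(a),np.sin(a)]);print(t,g)
go(*g,.13,17.5)
wristcam('w_c2')
```

```text
[0.49076126 0.29474221] [0.49914222 0.29332468]
pos [0.5196 0.0882 0.1339] yawY 62.87 w 0.0272 F [-0.3 -0.4 -3.5] q6 -1.0
shift mm [   5.1  173.2 -111.8]  turn [-17.5    0.07  -0.08]  then shift in turned frame [  4.9 198.8 -54.5]  unit up in tool [-1.     0.004 -0.005]
```

View pics/w_c2.png

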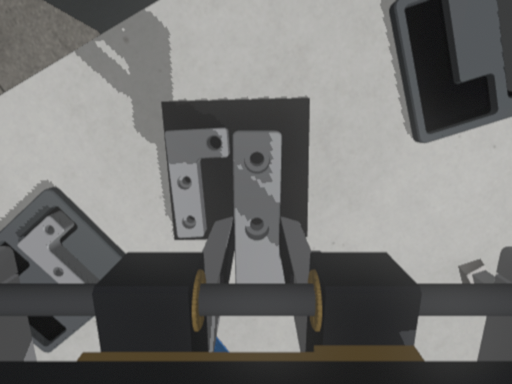

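>>> step_arm:
  motion:
    - [[0.0012,0.0433,-0.028,0,0,0],[0.0012,0.0433,-0.028,0,0,0],[0.0012,0.0433,-0.028,0,0,0],[0.0012,0.0433,-0.028,0,0,0],[0,0,0,-8.75,0,0],[0,0,0,-8.75,0,0],[0.03,0,0,0,0,0],[0,0,0,0,0,0],[0,0,0,0,0,0],[0,0,0,0,0,0]]

```text
time_s: 26.38
ee_pos: [0.4997, 0.2938, 0.1019]
eef_rot: [1.791, 1.565, 1.623]
force: [0.0, -0.6, -2.7]
grip_width: 0.0275
```

Run:
```python
from h import *
go(.4991,.2933,.10)
wristcam('w_c3')
im=cv2.imread('pics/w_c3.png')
cv2.imwrite('pics/c18.png',cv2.resize(im[90:262,130:370],None,fx=3.2,fy=3.2,interpolation=cv2.INTER_CUBIC))
```

```text
pos [0.4997 0.2938 0.1019] yawY 80.36 w 0.0275 F [ 0.  -0.6 -2.7] q6 -0.94
shift mm [ 1.9 -0.6 -0.6]  turn [0. 0. 0.]  then shift in turned frame [ 1.9 -0.6 -0.6]  unit up in tool [-1.     0.006 -0.001]
```

View pics/c18.png

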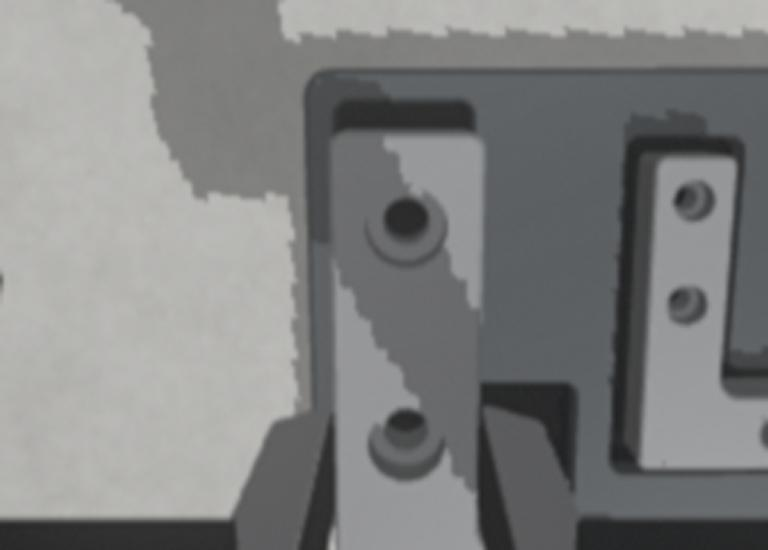

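Run:
```python
from tb import *
c=loadcam('w_c3');f=lambda P:(np.array(P,float)+.5)/3.2-.5+[130,90]
e=back(c,f([(330,133),(335,500),(485,133),(478,500)]),.110)
m=np.array([(55,14),(55,-14)])
d=[e[0]-e[1],e[2]-e[3]];y=[np.arctan2(v[1],v[0]) for v in d];print(np.degrees(y))
t,w=run('w_c3',3.2,[130,90],[(305,69),(334,100),(475,101),(577,384),(628,136),(743,138)],[(69,81),(61,73),(61,33),(-21,1),(51,-9),(51,-43)],[.5,.35,3.0],[(330,133),(485,133),(335,500),(478,500)],[(55,14),(55,-14),(-22,14),(-22,-14)],.110,.053)
y=np.mean(y);b=(e[0]+e[2])[:2]/2-.055*np.array([np.cos(y),np.sin(y)]);print('C from end',b)
```

```text
[170.0541546  170.40307217]
T [0.5008 0.3469 2.9682] 170.07 [[-0.7, 0.1], [-0.6, -0.2], [0.5, -0.3], [0.2, -0.1], [-0.7, 0.5], [1.3, 0.1]]
B [0.4884 0.2955 2.9713] 170.24 [[-0.5, -4.9], [0.5, -4.8], [0.1, 6.0], [-0.1, 6.0]]
target [0.4917 0.2947] shift mm [ 3.3 -0.8] rot deg -0.18
TCP target [0.503 0.293]
C from end [0.49107182 0.29500406]
```

>>> step_arm:
  motion:
    - [[0.03,0,0.0006,0,0,0],[0.03,0,0,0,0,0],[0.011,0,0,0,0,0],[0,0,0,0,0,0],[0,0,0,0,0,0]]

```text
time_s: 27.05
ee_pos: [0.5005, 0.2943, 0.0315]
eef_rot: [1.676, 1.564, 1.508]
force: [-0.3, -0.3, -3.3]
grip_width: 0.0277
```

Run:
```python
from h import *
go(.4991,.2933,.0165)
wristcam('w_c4')
im=cv2.imread('pics/w_c4.png')
cv2.imwrite('pics/c18.png',cv2.resize(im[90:262,130:370],None,fx=3.2,fy=3.2,interpolation=cv2.INTER_CUBIC))
```

```text
pos [0.5005 0.2943 0.0315] yawY 80.37 w 0.0277 F [-0.3 -0.3 -3.3] q6 -0.94
shift mm [14.9 -1.3 -1.3]  turn [0. 0. 0.]  then shift in turned frame [14.9 -1.3 -1.3]  unit up in tool [-1.     0.007 -0.001]
```

View pics/c18.png

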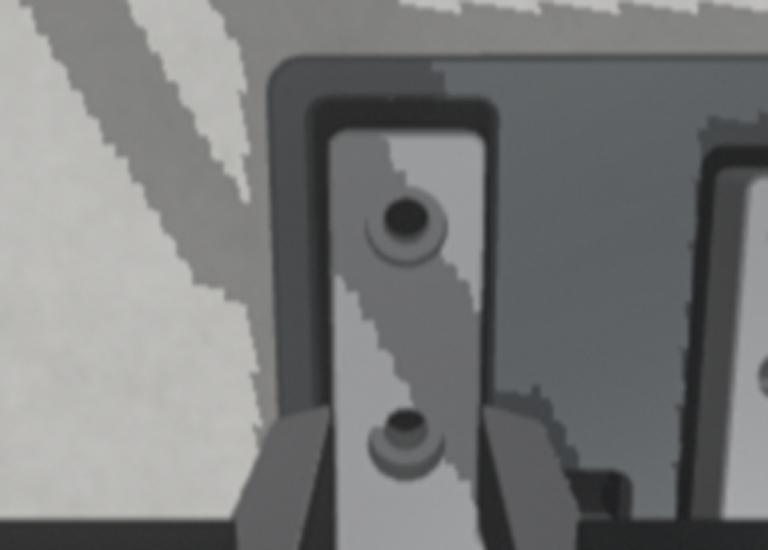

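Run:
```python
from h import *
c=loadcam('w_c4');f=lambda P:(np.array(P,float)+.5)/3.2-.5+[130,90]
P=back(c,f([(308,97),(498,98),(267,55)]),.012);B=back(c,f([(329,131),(486,131)]),.0396)
print(P.round(4),B.round(4));a=np.radians(170.2);ux=np.array([np.cos(a),np.sin(a)]);uy=np.array([-ux[1],ux[0]])
pm=P[:2,:2].mean(0);bm=B[:,:2].mean(0);print('gap x',(pm-bm)@ux*1000,'y',(pm-bm)@uy*1000, 'x via tray corner',((P[2,:2]-bm)@ux-.014)*1000)
```

```text
[[0.4282 0.2861 0.012 ]
 [0.4349 0.3243 0.012 ]
 [0.4188 0.2795 0.012 ]] [[0.435  0.2912 0.0396]
 [0.4396 0.3186 0.0396]]
gap x 5.69499629944955 y 0.6835182428567077 x via tray corner -0.05608099925239439
```

>>> step_arm:
  motion:
    - [[0.007,-0.0006,0,0,0,0],[0.005,0,0,0,0,0],[0.0025,0,0,0,0,0],[0,0,0,0,0,0],[0,0,0,0,0,0]]

```text
time_s: 27.72
ee_pos: [0.4998, 0.2934, 0.0159]
eef_rot: [1.979, 1.565, 1.811]
force: [-2.6, -2.8, 4.4]
grip_width: 0.0278
```

>>> step_arm:
  motion:
    - [[0,0,0,0,0,0],[0,0,0,0,0,0],[0,0,0,0,0,0],[-0.02,0,0,0,0,0],[-0.04,0,0,0,0,0],[-0.05,0,0,0,0,0],[0,0,0,0,0,0]]
  fingers: 0.048

```text
time_s: 28.6
ee_pos: [0.5015, 0.2936, 0.1294]
eef_rot: [1.248, 1.561, 1.08]
force: [-0.2, -1.3, -0.5]
grip_width: 0.0481
```

Run:
```python
from h import *
a=np.radians(-25.2);g=np.array([.4816,.027])-.008*np.array([np.cos(a),np.sin(a)]);print(g)
go(*g,.13,64.8-80.37)
wristcam('w_c5')
im=cv2.imread('pics/w_c5.png')
cv2.imwrite('pics/c18.png',cv2.resize(im[80:300,130:400],None,fx=2.6,fy=2.6,interpolation=cv2.INTER_CUBIC))
```

```text
[0.47436138 0.03040623]
pos [0.5015 0.2936 0.1294] yawY 80.38 w 0.0481 F [-0.2 -1.3 -0.5] q6 -0.94
shift mm [  -3.  -264.    17.3]  turn [15.57 -0.15 -0.05]  then shift in turned frame [  -2.6 -249.7   87.5]  unit up in tool [-1.     0.009  0.003]
```

View pics/c18.png

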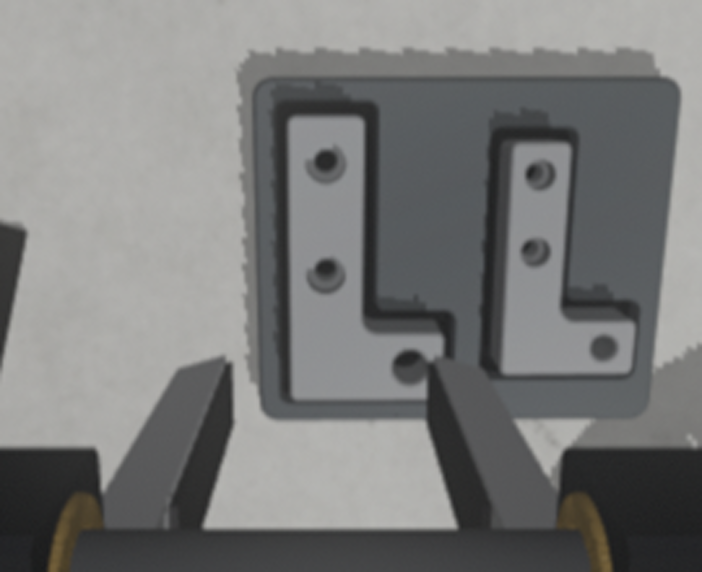

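>>> step_arm:
  motion:
    - [[0,-0.0528,0.0035,0,0,0],[0,-0.0528,0.0035,0,0,0],[0,-0.0528,0.0035,0,0,0],[0,-0.0528,0.0035,0,0,0],[0,-0.0528,0.0035,0,0,0],[0,0,0,7.8,0,0],[0,0,0,7.8,0,0],[0,0,0,0,0,0],[0,0,0,0,0,0],[0,0,0,0,0,0]]

```text
time_s: 29.9
ee_pos: [0.4729, 0.0297, 0.1239]
eef_rot: [2.307, 1.565, 1.868]
force: [0.3, -0.1, 0.1]
grip_width: 0.0481
```

Run:
```python
from h import *
go(.4744,.0304,.13)
wristcam('w_d1')
im=cv2.imread('pics/w_d1.png')
g=im[80:300,130:400].astype(float);g=np.clip((g-30)*1.8,0,255).astype(np.uint8)
cv2.imwrite('pics/c19.png',cv2.resize(g,None,fx=2.9,fy=2.9,interpolation=cv2.INTER_CUBIC))
```

```text
pos [0.4729 0.0297 0.1239] yawY 64.89 w 0.0481 F [ 0.3 -0.1  0.1] q6 -1.15
shift mm [-6.1  1.3  1. ]  turn [0. 0. 0.]  then shift in turned frame [-6.1  1.3  1. ]  unit up in tool [-1.     0.004 -0.004]
```

View pics/c19.png

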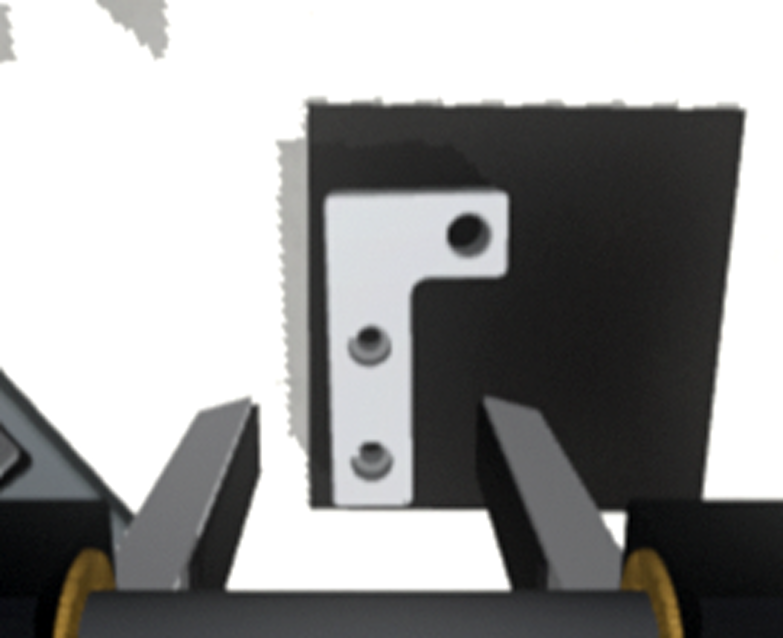

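Run:
```python
from h import *
c=loadcam('w_d1');f=lambda P:(np.array(P,float)+.5)/2.9-.5+[130,80]
m=np.array([(-55,-14),(-55,46),(-27,46),(-27,14),(55,-14),(55,14)])/1000
q,r=fit(c,f([(324,191),(508,191),(507,276),(412,278),(333,506),(411,504)]),np.c_[m,np.full(6,.023)],[.47,.03,-.45]);print('D',q.round(4),np.degrees(q[2]).round(2),r.tolist())
t=q[:2]-.008*np.array([np.cos(q[2]),np.sin(q[2])]);print(t);go(*t,.0145,np.degrees(q[2])+90-64.89)
```

```text
D [ 0.4812  0.0266 -0.4247] -24.33 [[0.1, 0.7], [0.4, -0.2], [0.0, -0.2], [-0.4, -0.4], [-0.2, -0.1], [0.1, 0.2]]
[0.47392155 0.02994128]
pos [0.473  0.0297 0.124 ] yawY 64.86 w 0.0482 F [0.  0.5 0.5] q6 -1.15
shift mm [1.095e+02 1.000e-01 1.200e+00]  turn [-0.78  0.   -0.  ]  then shift in turned frame [1.095e+02 1.000e-01 1.200e+00]  unit up in tool [-1.     0.004 -0.004]
```

>>> step_arm:
  motion:
    - [[0.035,0,0.001,-0.8,0,0],[0.035,0,0,0,0,0],[0.025,0,0,0,0,0],[0.011,0,0,0,0,0],[0.004,0,0,0,0,0],[0,0,0,0,0,0],[0,0,0,0,0,0]]

```text
time_s: 30.82
ee_pos: [0.4742, 0.0298, 0.0149]
eef_rot: [2.01, 1.565, 1.583]
force: [-0.2, -0.1, -0.6]
grip_width: 0.0478
```

>>> step_arm:
  motion:
    - [[0,0,0,0,0,0],[0,0,0,0,0,0],[0,0,0,0,0,0],[0,0,0,0,0,0]]
  fingers: 0.0
  squeeze: 40

```text
time_s: 31.32
ee_pos: [0.4739, 0.0298, 0.0143]
eef_rot: [2.183, 1.565, 1.756]
force: [-0.3, 0.3, 4.2]
grip_width: 0.0275
```

>>> step_arm:
  motion:
    - [[-0.015,0,0,0,0,0],[-0.015,0,0,0,0,0],[-0.03,0,0,0,0,0],[-0.03,0,0,0,0,0],[-0.03,0,0,0,0,0],[0,0,0,0,0,0],[0,0,0,0,0,0]]

```text
time_s: 32.2
ee_pos: [0.4735, 0.0291, 0.1335]
eef_rot: [2.347, 1.565, 1.92]
force: [-0.0, 0.5, -2.4]
grip_width: 0.0273
```

Run:
```python
from h import *
q=np.array([.5019,-.1685]);a=np.radians(12.8)
t=q-.053*np.array([-np.sin(a),np.cos(a)]);g=t-.008*np.array([np.cos(a),np.sin(a)]);print(t,g)
go(*g,.10,37.1)
wristcam('w_d2')
```

```text
[ 0.51364207 -0.22018292] [ 0.50584088 -0.2219553 ]
pos [0.4735 0.0291 0.1335] yawY 65.57 w 0.0273 F [-0.   0.5 -2.4] q6 -1.17
shift mm [  32.  -215.4  133.4]  turn [-37.1    0.16  -0.16]  then shift in turned frame [  32.5 -252.2  -23.4]  unit up in tool [-1.     0.004 -0.004]
```

View pics/w_d2.png

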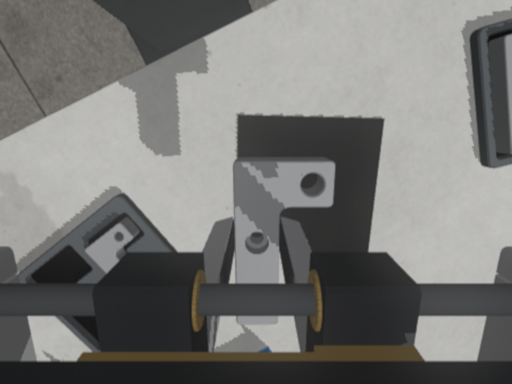

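>>> step_arm:
  motion:
    - [[0,-0.0359,0.0222,0,0,0],[0,-0.0359,0.0222,0,0,0],[0,-0.0359,0.0222,0,0,0],[0,-0.0359,0.0222,0,0,0],[0,-0.0359,0.0222,0,0,0],[0,-0.0359,0.0222,0,0,0],[0,0,0,-9.28,0,0],[0,0,0,-9.28,0,0],[0,0,0,-9.28,0,0],[0,0,0,-9.28,0,0],[0,0,0,0,0,0],[0,0,0,0,0,0]]

```text
time_s: 33.75
ee_pos: [0.5059, -0.222, 0.132]
eef_rot: [1.706, 1.564, 1.923]
force: [-0.5, 0.1, -1.3]
grip_width: 0.0275
```

Run:
```python
from h import *
go(.5058,-.222,.10)
wristcam('w_d3')
im=cv2.imread('pics/w_d3.png')
cv2.imwrite('pics/c20.png',cv2.resize(im[80:262,130:370],None,fx=3.2,fy=3.2,interpolation=cv2.INTER_CUBIC))
```

```text
pos [ 0.5059 -0.222   0.132 ] yawY 102.49 w 0.0275 F [-0.5  0.1 -1.3] q6 -2.27
shift mm [32.  -0.2 -0.1]  turn [0. 0. 0.]  then shift in turned frame [32.  -0.2 -0.1]  unit up in tool [-1.     0.007 -0.001]
```

View pics/c20.png

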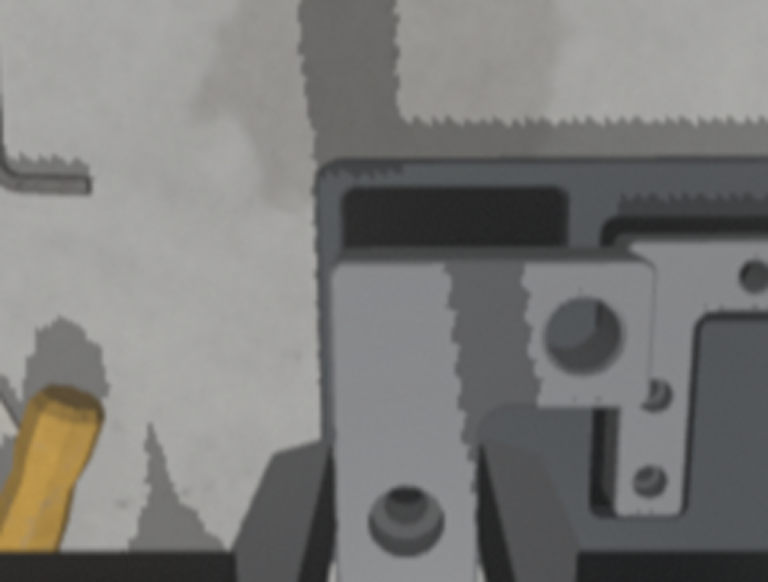

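Run:
```python
from tb import *
t,w=run('w_d3',3.2,[130,80],[(317,158),(342,187),(569,188),(602,217)],[(-69,-81),(-61,-73),(-61,-1),(-51,9)],[.5,-.168,.22],[(331,262),(654,262),(650,407)],[(-55,-14),(-55,46),(-27,46)],.1407,-.053)
go(*t,.04,w)
```

```text
T [ 0.5028 -0.1681  0.2139] 12.26 [[-0.6, 0.4], [-0.3, -0.4], [0.9, -0.5], [0.0, 0.6]]
B [ 0.5141 -0.2202  0.2226] 12.75 [[-1.1, 0.1], [1.3, -0.4], [-0.2, 0.4]]
target [ 0.5141 -0.2198] shift mm [-0.   0.4] rot deg -0.5
TCP target [ 0.506  -0.2216]
pos [ 0.506  -0.222   0.1322] yawY 102.52 w 0.0275 F [ 0.1 -0.1 -1.6] q6 -2.27
shift mm [92.2 -0.1  0.1]  turn [ 0.5 -0.   0. ]  then shift in turned frame [92.2 -0.1  0.1]  unit up in tool [-1.     0.006 -0.001]
```

Aligned within 1 mm. I'll go down to TCP 0.03 and check.

>>> step_arm:
  motion:
    - [[0.03,0,0,0,0,0],[0.03,0,0,0,0,0],[0.03,0,0,0,0,0],[0.01,0,0,0,0,0],[0,0,0,0,0,0],[0,0,0,0,0,0]]

```text
time_s: 34.55
ee_pos: [0.5066, -0.2218, 0.0339]
eef_rot: [1.293, 1.566, 1.514]
force: [-0.2, -0.5, -2.4]
grip_width: 0.0273
```

Run:
```python
from h import *
go(.506,-.2216,.016)
wristcam('w_d4')
im=cv2.imread('pics/w_d4.png')
cv2.imwrite('pics/c21.png',cv2.resize(im[80:262,130:370],None,fx=3.2,fy=3.2,interpolation=cv2.INTER_CUBIC))
```

```text
pos [ 0.5066 -0.2218  0.0339] yawY 102.67 w 0.0273 F [-0.2 -0.5 -2.4] q6 -2.28
shift mm [17.9  0.3 -0.6]  turn [0. 0. 0.]  then shift in turned frame [17.9  0.3 -0.6]  unit up in tool [-1.     0.005  0.001]
```

View pics/c21.png

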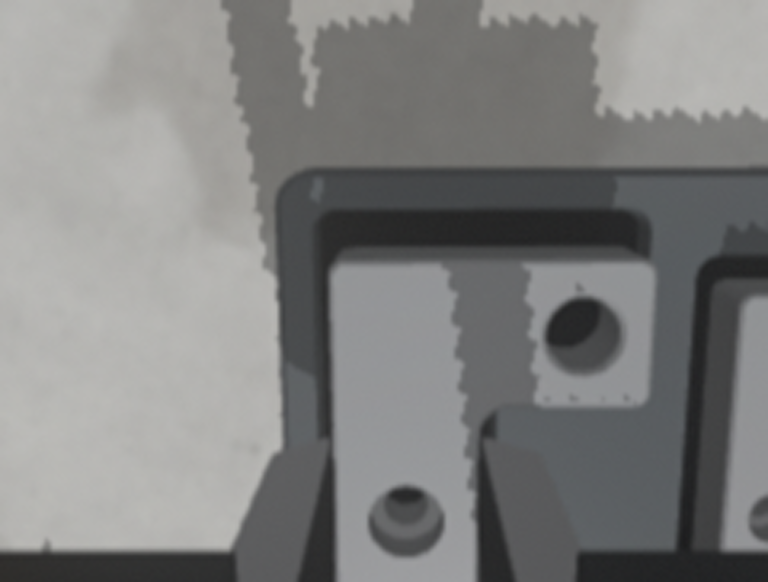

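Run:
```python
from tb import *
t,w=run('w_d4',3.2,[130,80],[(276,168),(315,210),(650,212)],[(-69,-81),(-61,-73),(-61,-1)],[.5,-.168,.22],[(329,262),(655,262),(650,407)],[(-55,-14),(-55,46),(-27,46)],.0426,-.053)
go(*t,.016,w)
```

```text
T [ 0.5031 -0.1686  0.2086] 11.95 [[-0.6, 0.4], [-0.7, -0.5], [1.3, 0.2]]
B [ 0.5148 -0.2201  0.2266] 12.99 [[-0.7, 0.1], [0.9, -0.5], [-0.3, 0.4]]
target [ 0.5141 -0.2205] shift mm [-0.7 -0.4] rot deg -1.04
TCP target [ 0.5059 -0.222 ]
pos [ 0.5066 -0.2218  0.0339] yawY 102.68 w 0.0276 F [-0.2 -0.1 -1.9] q6 -2.28
shift mm [17.9 -0.1 -0.8]  turn [ 1.04 -0.   -0.  ]  then shift in turned frame [17.9 -0.1 -0.8]  unit up in tool [-1.     0.005  0.001]
```

>>> step_arm:
  motion:
    - [[0.008,0,-0.0006,0.2,0,0],[0.006,0,0,0,0,0],[0.0037,0,0,0,0,0],[0,0,0,0,0,0],[0,0,0,0,0,0]]

```text
time_s: 35.22
ee_pos: [0.5053, -0.2215, 0.0153]
eef_rot: [1.616, 1.565, 1.834]
force: [-3.6, 1.3, 7.6]
grip_width: 0.0272
```

>>> step_arm:
  motion:
    - [[0,0,0,0,0,0],[0,0,0,0,0,0],[0,0,0,0,0,0],[-0.02,0,0,0,0,0],[-0.04,0,0,0,0,0],[-0.05,0,0,0,0,0],[-0.05,0,-0.03,0,0,0],[0,0,0,0,0,0]]
  fingers: 0.044

```text
time_s: 36.22
ee_pos: [0.4766, -0.23, 0.1788]
eef_rot: [0.295, 1.566, 0.512]
force: [0.3, -0.4, -0.5]
grip_width: 0.0436
```

Run:
```python
from h import *
go(.506,-.2216,.016)
wristcam('w_d5')
im=cv2.imread('pics/w_d5.png')
cv2.imwrite('pics/c22.png',cv2.resize(im[80:300,130:400],None,fx=2.6,fy=2.6,interpolation=cv2.INTER_CUBIC))
for n in('side','scene'):
    c=camera(n);cv2.imwrite(f'pics/{n}9.png',c['pixels'][:,:,::-1])
```

```text
pos [ 0.4766 -0.23    0.1788] yawY 102.44 w 0.0436 F [ 0.3 -0.4 -0.5] q6 -2.31
shift mm [162.9   1.6  29.8]  turn [0. 0. 0.]  then shift in turned frame [162.9   1.6  29.8]  unit up in tool [-1.     0.001  0.005]
```

View pics/c22.png

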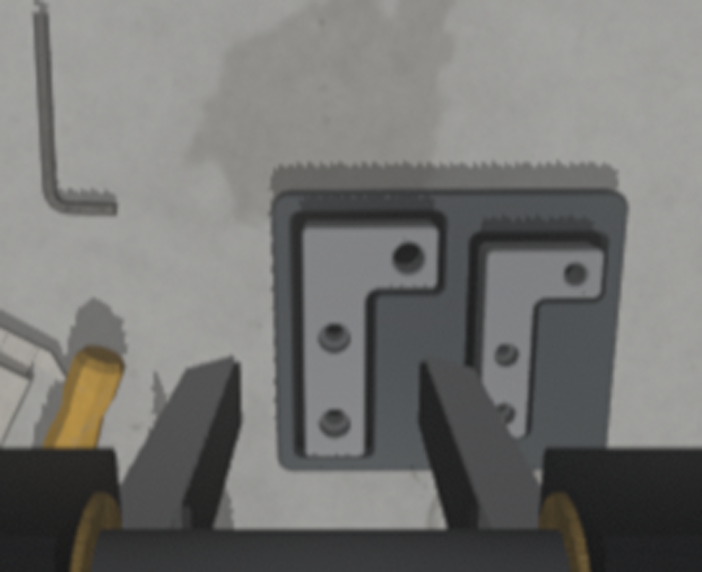

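View pics/side9.png

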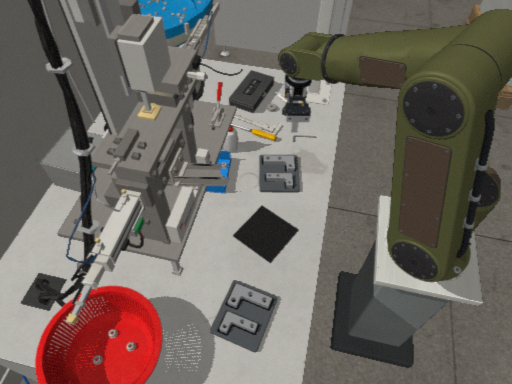

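Run:
```python
import cv2,numpy as np
a=cv2.imread('pics/side0.png').astype(int);b=cv2.imread('pics/side9.png').astype(int)
print('bystander diff',np.abs(a-b)[105:150,222:282].mean())
from station import ticket,get_obs
o=get_obs();print(o['time_s'],o['force'],o['joint_vel'].round(3))
print(ticket.hand_in())
```

```text
bystander diff 1.824814814814815
36.375 [-0.22501969 -0.02938262  0.21998853] [ 0.004  0.02   0.003  0.001  0.002 -0.   ]
the job is handed in; nothing more can be done
None
```

All four brackets are in their own pockets, and I handed the job in at about 36 s of the 102 s allowed. I put them away in this order: small_left, small_right, large_right, large_left. Each was lifted straight off the top of what was left of the pile, carried level and released at the pocket floor.

- **Seating:** the wrist-camera pictures after each release show every bracket flat in its pocket. The gap all round looks even. The last side view shows the mat empty and all four in place.
- **Bystanders:** the side view around the oil bottle, screwdriver and caliper is nearly unchanged from the start (average difference about 2 grey levels). In the pictures they have not moved.
- **Forces:** readings at the end of each move stayed below 8 N. At hand-in the gripper was open and about 0.18 m up, touching nothing.
- **Disagreements:** no check failed, but the fixed cameras put the trays 2–8 mm from where the wrist camera did. I placed by the wrist camera, comparing bracket and tray in the same picture. For large_left, its last two tray fits differed by 0.3° and up to 0.5 mm, well inside the 6 mm pocket gap.
- **Tilted grasp:** small_left sat near the chute, so I tilted the tool 10° to keep the gripper clear. I kept that tilt until release so the bracket stayed flat.

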